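# Lay out the drive parts on their outline pads

### The arm

A 7-joint arm with a two-finger parallel gripper is mounted at the origin on the work surface. World frame = base frame: x ahead of the robot, y to its left, z up, the work surface at z = 0. Lengths are in m, angles in rad, forces in N, time in s.
With the tool pointing down it reaches from about 0.375 to 0.925 m from the base axis. Payload 3.1 kg.
Tool frame: the origin (TCP) lies on the centre line of the jaws, within the pads' length; the fingertips stand 17 mm ahead of it and the grasp point (between the pads) lies 2 mm behind it; z points along the fingers, y is the direction in which the jaws open and shut (so a half turn about z gives the same grasp; the last joint's range is limited). The gripper opens to 85 mm and grips with 20 to 120 N. Pads are 22 mm wide; open, the fingers measure 114 mm over their backs; the gripper's body (76 mm by 85 mm) begins 54 mm behind the grasp point. The pads swing forward as they close: fully open they stand 13 mm farther back than shut.
Start: joints at [1.073, 0.383, 0.044, 1.598, -0.018, 1.161, -0.05], TCP at [0.253, -0.599, 0.248] pointing down, gripper open.
Joint ranges: [-2.61, 2.61], [-0.41, 2.15], [-1.48, 1.57], [0, 2.5], [-1.57, 4.71], [0.05, 1.97], [-2.85, 2.85]. Speed limits (rad/s): [2.79, 2.79, 3.14, 3.14, 3.14, 3.14, 3.14].

### API

Orientations are given as a unit quaternion [w, x, y, z].
In Python, from rig import robot, eyes gives the robot as it stands.
- The arm moves only by the shell command python3 -m creep 'ROWS' [FORCE]. ROWS is JSON, a list that holds one entry, the list of rows, each a list of 7 numbers: the closure, from 0 (fully open) to 1 (shut), then the shift along the tool's x, y, z in mm, then the turn, a rotation vector about the tool's x, y, z in rad. A call has 1 to 8 rows; each row is the pose to reach, as a shift and turn from the pose measured when the call began, along the tool's axes at that moment; what a row does not reach only later rows make up. A row lasts 1/8 s, in which the tool goes at most 62.5 mm and 10.7 degrees, less where a joint would pass 70% of its speed; a pose out of reach is approached as far as the arm can. A call with a gripper value outside its range is refused whole. The fingers move at their own pace and stop on an object; FORCE is the grip in N (left out, the last holds). Time passes only in rows, so rows that repeat a pose let the fingers close. It gives the time, the measured TCP pose, the force and the opening at its end, in the units of the state.
- robot.read_state(): the state, without advancing time (a new reading comes with each control period).
- eyes.capture(name): name is "side" or "top"; returns the picture (400x640x3 uint8, blue, green, red); there is no depth.
- eyes.camera_model(name): a dict with "mtx" (3x3 intrinsics, pixels), "extrinsics" (4x4, takes a point from camera to world coordinates). Camera axes: x right, y up, looking along -z (the intrinsics and any distortion apply to the point x, -y, -z); pixel columns grow to the right and rows downward; lengths in m; the calibration is good to about 2 mm. A picture is of the moment at which its call begins. camera_model takes no time and is no camera call.
- robot.close_job(): hands the job in, once; it reports no verdict.
The state is a dict: "clock": time; "joint_pos": joint angles; "qd": joint speeds; "tau": joint torques, N m; "position": TCP position; "tcp_rot": TCP orientation; "contact_force": force on the tool from outside, world axes, zero at the start; "torque": the same for the moment, N m; "finger_gap": opening from 0.0 (shut) to 1.0 (fully open).
Only numpy, scipy, OpenCV 4.12 (cv2) and the standard library are available. Lean on these libraries where they do the work, as an engineer would, in place of code of your own. Each camera call takes 0.05 s, during which the arm holds its last target.

### The job

Lay out the kit for the next belt drive: put each of the four loose drive parts (large toothed pulley, small toothed pulley, square-flanged sleeve, oval-flanged bearing) upright on the black pad that shows its outline, centred on the drawing, with the square and the oval flange turned to match their drawings. Set the parts down rather than dropping them, let go of them, and leave the silver motor where it stands.

Things in the scene. Friction and masses are not known exactly. Their poses are not given: they have to be found in the camera images.
- large_pulley: Large toothed belt pulley standing with its hub up: dark toothed disc 65 mm in diameter over the teeth and 16 mm thick, dark upper face, and on it a plain aluminium hub 32 mm in diameter whose top is 46 mm above the underside (grip the hub, above the disc). About 0.2 kg. Origin: centre of the underside; z up. It belongs on pad_large. Any yaw will do.
- small_pulley: Small toothed belt pulley, a dark toothed cylinder 43 mm in diameter and 28 mm tall, light upper face with one black bore, no hub (grip it round the teeth). About 0.12 kg. Origin: centre of the underside; z up. It belongs on pad_small. Any yaw will do.
- sleeve: Aluminium sleeve standing on a square flange: flange 60 x 60 x 10 mm with four black holes, sides along its x and y; tube 40 mm in diameter whose top is 70 mm above the underside (grip the tube). About 0.22 kg. Origin: centre of the underside; z up. It belongs on pad_square; any of the four quarter turns matches.
- bearing: Grey flanged bearing unit: flat flange with round ends (stadium shape), 92 mm along its x, 40 mm along its y, 10 mm thick, a black bolt hole at each end; in the middle a round boss 38 mm in diameter whose top is 34 mm above the underside (grip the boss). About 0.32 kg. Origin: centre of the underside; z up. It belongs on pad_oval; either way round matches.
- pad_large: Fixed flat black rubber pad, 110 (its x) x 86 (its y) x 5 mm thick, lying on the bench, with a white line drawing: a large circle 74 mm in diameter, for the large pulley. Origin: centre of the pad and of the drawing, on the UNDERSIDE (bench level; the upper face is 5 mm higher). z up.
- pad_small: Fixed flat black rubber pad, 110 (its x) x 86 (its y) x 5 mm thick, lying on the bench, with a white line drawing: a small circle 51 mm in diameter, for the small pulley. Origin: centre of the pad and of the drawing, on the UNDERSIDE (bench level; the upper face is 5 mm higher). z up.
- pad_square: Fixed flat black rubber pad, 110 (its x) x 86 (its y) x 5 mm thick, lying on the bench, with a white line drawing: a square of 68 mm, sides along the pad's x and y, for the sleeve's flange. Origin: centre of the pad and of the drawing, on the UNDERSIDE (bench level; the upper face is 5 mm higher). z up.
- pad_oval: Fixed flat black rubber pad, 110 (its x) x 86 (its y) x 5 mm thick, lying on the bench, with a white line drawing: a stadium shape 100 mm long (along the pad's x) and 48 mm wide, for the bearing's flange. Origin: centre of the pad and of the drawing, on the UNDERSIDE (bench level; the upper face is 5 mm higher). z up.
- motor: Bystander, not to be moved: a loose silver electric motor, a plain flat cylinder 69 mm in diameter and 34 mm tall with six dark windows showing copper on top, no teeth, no hub. About 0.42 kg. Origin: centre of the underside.
There are look-alikes about, which are no part of the job. Leave any brown or turquoise look-alike of the pad_small alone.

How it is judged:
By the outcome, as a careful person would: the job done as asked, in the order asked, and still so for the second after the job is handed in, with the robot touching nothing.
It also fails if it takes over 96 s, if anything falls off the work surface, if the arm or the gripper's body presses on something with over 40 N, if the wrist force passes 120 N, or if a joint passes its speed limit or range.

## Working session

There is one attempt and no reset: what is moved stays moved. The work goes in short steps, Python scripts to look and compute and a shell command to move; the robot and the scene stay as the last step left them, time stands still between calls to the robot, and variables do not carry over. Pictures are saved under pics/ and viewed, and the job is handed in when it is done.

```bash
ls; mkdir -p pics; python3 - <<'E'
from rig import robot, eyes
import cv2
for n in("top","side"):
    cv2.imwrite(f"pics/{n}0.png",eyes.capture(n)); m=eyes.camera_model(n); print(n,m)
print(robot.read_state())
E
```

```text
pics
top {'mtx': array([[427.72068332,   0.        , 320.00141093],
       [  0.        , 427.72068332, 200.31881468],
       [  0.        ,   0.        ,   1.        ]]), 'extrinsics': array([[ 0.01751094,  0.99474575, -0.10086758,  0.30691311],
       [-0.99976756,  0.01868926,  0.01074861,  0.01639658],
       [ 0.01257727,  0.10065592,  0.9948418 ,  1.35227372],
       [ 0.        ,  0.        ,  0.        ,  1.        ]])}
side {'mtx': array([[480.97890027,   0.        , 314.70997654],
       [  0.        , 480.97890027, 192.22433132],
       [  0.        ,   0.        ,   1.        ]]), 'extrinsics': array([[-0.80820412,  0.38043269, -0.44952984, -0.09197484],
       [-0.58853736, -0.49490389,  0.63929173,  0.79973012],
       [ 0.0207334 ,  0.78124331,  0.62388221,  0.82524833],
       [ 0.        ,  0.        ,  0.        ,  1.        ]])}
{'clock': 0.1, 'joint_pos': array([ 1.07317807,  0.38378345,  0.04383187,  1.5993969 , -0.01788177,
        1.16125401, -0.04994077]), 'qd': array([-0.00120222, -0.00234272, -0.00032987, -0.00402707,  0.00062968,
       -0.00184489,  0.00014151]), 'tau': array([ 2.64799426e-03, -4.34733260e+01,  1.02941047e+00, -2.50455165e+01,
        1.09275788e-02,  5.40938083e-03, -2.00777515e-05]), 'position': array([ 0.25269231, -0.59797985,  0.24700246]), 'tcp_rot': array([-1.18391388e-03,  9.80078817e-01,  1.98605167e-01, -3.13567636e-04]), 'contact_force': array([-0.07736749,  0.44776441, -1.0426865 ]), 'torque': array([-0.00202469,  0.00137363, -0.03895812]), 'finger_gap': 1.0016198053572467}
```

View pics/top0.png

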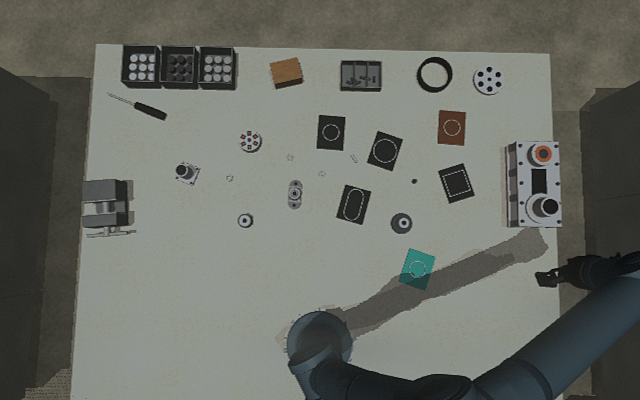

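View pics/side0.png

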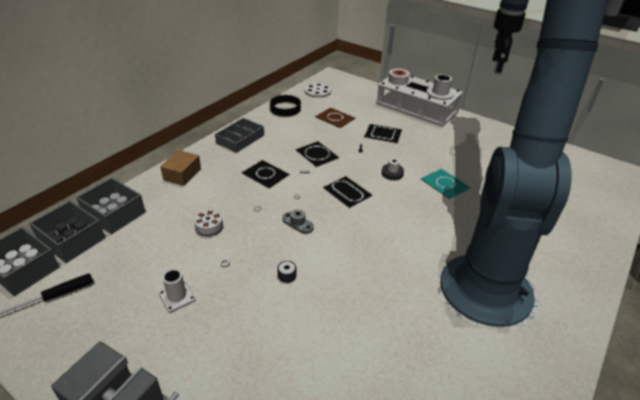

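The top view shows pad_small at (331,133), pad_large at (384,151), pad_oval at (353,204) and pad_square at (456,183). The large pulley is at (401,223), the small pulley at (246,220), the sleeve at (187,173), the bearing at (294,194) and the motor at (250,141). I'll zoom in and measure.

```bash
cat > h.py <<'E'
import numpy as np, cv2
from rig import robot, eyes
def ray(n,px):
    m=eyes.camera_model(n);K=m['mtx'];E=m['extrinsics']
    p=np.atleast_2d(np.array(px,float))
    d=np.c_[(p[:,0]-K[0,2])/K[0,0],-(p[:,1]-K[1,2])/K[1,1],-np.ones(len(p))]
    return E[:3,3],d@E[:3,:3].T
def plane(n,px,z):
    o,d=ray(n,px); return o+d*((z-o[2])/d[:,2])[:,None]
def proj(n,P):
    m=eyes.camera_model(n);K=m['mtx'];E=m['extrinsics']
    c=(np.atleast_2d(P)-E[:3,3])@E[:3,:3]
    return np.c_[K[0,0]*c[:,0]/-c[:,2]+K[0,2],K[1,1]*-c[:,1]/-c[:,2]+K[1,2]]
# rectified top-down picture of plane z around c, px/mm = s
def rect(n,img,c,z,half=0.08,s=3):
    N=int(half*2000*s)
    w=np.array([[c[0]+half,c[1]+half,z],[c[0]+half,c[1]-half,z],[c[0]-half,c[1]-half,z],[c[0]-half,c[1]+half,z]])
    H=cv2.getPerspectiveTransform(proj(n,w).astype(np.float32),np.float32([[0,0],[N,0],[N,N],[0,N]]))
    return cv2.warpPerspective(img,H,(N,N),flags=cv2.INTER_CUBIC)
E
python3 - <<'E'
from h import *
t=cv2.imread('pics/top0.png');s=cv2.imread('pics/side0.png')
a=cv2.resize(t[110:240,160:320],None,fx=5,fy=4.6,interpolation=cv2.INTER_CUBIC) if 0 else cv2.resize(t[115:235,165:315],None,fx=5,fy=5,interpolation=cv2.INTER_CUBIC)
b=cv2.resize(t[110:240,310:480],None,fx=4.6,fy=4.6,interpolation=cv2.INTER_CUBIC)
c=cv2.resize(s[120:320,140:420],None,fx=2.8,fy=2.8,interpolation=cv2.INTER_CUBIC)
cv2.imwrite('pics/za.png',a);cv2.imwrite('pics/zb.png',b);cv2.imwrite('pics/zc.png',c)
g=cv2.cvtColor(t,cv2.COLOR_BGR2GRAY)
m=cv2.morphologyEx((g<75).astype(np.uint8)*255,cv2.MORPH_CLOSE,np.ones((5,5)))
for nm,(u,v) in dict(small=(331,133),large=(384,151),oval=(353,204),square=(456,183)).items():
    for ct in cv2.findContours(m,cv2.RETR_EXTERNAL,cv2.CHAIN_APPROX_NONE)[0]:
        if cv2.pointPolygonTest(ct,(u,v),False)>0:
            w=plane('top',ct[:,0],.005)[:,:2].astype(np.float32)
            r=cv2.minAreaRect(w*1000);print(nm,r, cv2.moments(w*1000)['m10']/cv2.moments(w*1000)['m00'],cv2.moments(w*1000)['m01']/cv2.moments(w*1000)['m00'])
for nm,(u,v),z in (('lp',(401,223),.046),('sp',(246,220),.028),('sl',(187,173),.07),('be',(294,194),.034),('mo',(250,141),.034)): print(nm,plane('top',(u,v),z))
E
```

```text
small ((664.404541015625, -27.733219146728516), (84.11683654785156, 110.74362182617188), 86.68648529052734) 664.6379023469786 -27.922172549698512
large ((608.1597290039062, -201.82485961914062), (84.0981216430664, 110.80410766601562), 71.88541412353516) 607.7703177053562 -201.8998348652744
oval ((433.5943298339844, -103.25923156738281), (84.01933288574219, 109.88255310058594), 75.1771240234375) 433.2353875636636 -103.3737995578652
square ((507.94342041015625, -430.84796142578125), (109.1333236694336, 85.70955657958984), 18.467565536499023) 507.94217950346433 -430.8026331840358
lp [[ 0.37424864 -0.24683336  0.046     ]]
sp [[0.3757487  0.22973561 0.028     ]]
sl [[0.51231696 0.40576879 0.07      ]]
be [[0.45874659 0.08310329 0.034     ]]
mo [[0.62337006 0.22490132 0.034     ]]
```

View pics/za.png

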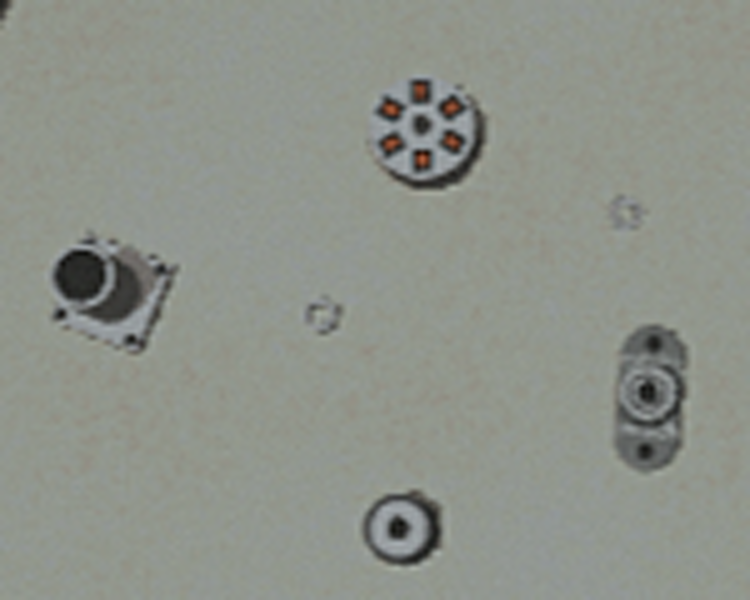

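View pics/zb.png

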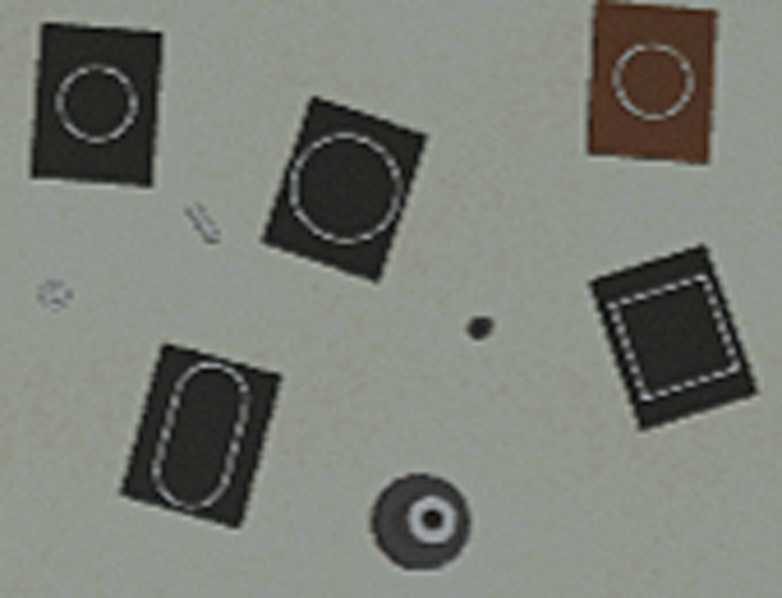

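View pics/zc.png

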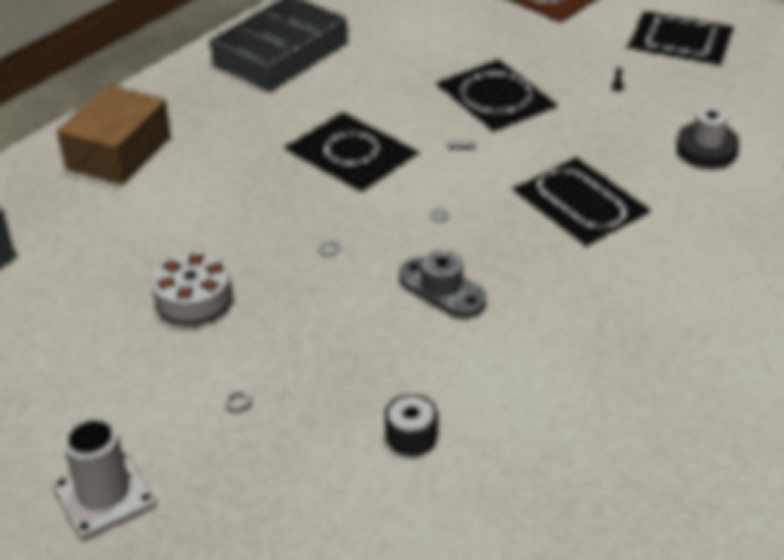

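```bash
cat > parts.py <<'E'
from h import *
def blobs(img,box,lo,hi,amin,z,n='top',k=4):
    x0,y0,x1,y1=box
    g=cv2.resize(cv2.cvtColor(img,cv2.COLOR_BGR2GRAY)[y0:y1,x0:x1],None,fx=k,fy=k,interpolation=cv2.INTER_CUBIC)
    m=((g>=lo)&(g<=hi)).astype(np.uint8)
    N,_,st,ce=cv2.connectedComponentsWithStats(m)
    for i in range(1,N):
        if st[i,4]>=amin*k*k:
            px=(ce[i]+.5)/k-.5+[x0,y0]
            print(n,box,'px',px.round(2),'area',st[i,4]/k/k,'wh',st[i,2:4]/k,'xy mm',(plane(n,px,z)[0,:2]*1000).round(1))
E
python3 - <<'E'
from parts import *
t=cv2.imread('pics/top0.png');s=cv2.imread('pics/side0.png')
print('lp hub');blobs(t,(385,205,420,240),130,255,20,.046) 
blobs(t,(396,216,404,232),0,70,2,.046)
print('lp disc');blobs(t,(380,200,420,245),0,105,100,.016)
print('sp bore');blobs(t,(240,214,252,226),0,80,3,.028);print('sp top');blobs(t,(236,210,258,232),150,255,20,.028)
print('sl');blobs(t,(174,160,188,178),0,60,20,.07)
print('be');blobs(t,(282,175,306,214),0,85,2,.034);blobs(t,(282,175,306,214),0,85,2,.01)
for n,b in(('lp',(380,200,425,245)),('sp',(230,205,265,240)),('sl',(170,155,205,190)),('be',(275,175,320,215))):
    g=cv2.cvtColor(t,cv2.COLOR_BGR2GRAY)[b[1]:b[3],b[0]:b[2]];print(n,np.percentile(g,[1,10,50,90,99]))
# flange of sleeve: not bench
x0,y0,x1,y1=170,155,205,190
cv2.imwrite('pics/sl.png',cv2.resize(t[y0:y1,x0:x1],None,fx=15,fy=15,interpolation=cv2.INTER_CUBIC))
print('motor');blobs(t,(236,128,266,156),130,255,100,.034)
E
```

```text
lp hub
top (385, 205, 420, 240) px [402.46 221.53] area 844.0625 wh [35. 35.] xy mm [ 378.8 -251.3]
top (385, 205, 420, 240) px [403.47 222.53] area 49.8125 wh [9.5  9.75] xy mm [ 375.8 -254.4]
top (396, 216, 404, 232) px [398.53 224.15] area 79.25 wh [ 8. 16.] xy mm [ 370.6 -239.2]
top (396, 216, 404, 232) px [402.64 222.36] area 6.125 wh [2.   3.75] xy mm [ 376.3 -251.9]
lp disc
top (380, 200, 420, 245) px [400.23 223.21] area 277.0625 wh [22. 21.] xy mm [ 375.1 -250.5]
sp bore
top (240, 214, 252, 226) px [248.53 218.43] area 29.625 wh [12. 12.] xy mm [380.8 222.1]
top (240, 214, 252, 226) px [244.17 220.2 ] area 12.875 wh [4.   4.25] xy mm [375.  235.4]
sp top
top (236, 210, 258, 232) px [248.58 214.83] area 60.375 wh [22.   17.25] xy mm [391.9 222.3]
top (236, 210, 258, 232) px [242.67 224.91] area 50.0625 wh [18.25 18.25] xy mm [360.4 239.5]
top (236, 210, 258, 232) px [244.35 220.29] area 48.0 wh [9.5  9.75] xy mm [374.8 234.8]
sl
top (174, 160, 188, 178) px [180.66 169.51] area 73.625 wh [9.75 9.75] xy mm [522.6 425.4]
be
top (282, 175, 306, 214) px [295.27 183.18] area 13.0 w
[... 395 characters left out ...]
 (282, 175, 306, 214) px [295.27 183.18] area 13.0 wh [4.25 4.  ] xy mm [496.   81.1]
top (282, 175, 306, 214) px [296.82 195.51] area 31.0625 wh [13.  12.5] xy mm [456.9  75.3]
top (282, 175, 306, 214) px [294.21 193.02] area 14.25 wh [3.75 5.  ] xy mm [464.6  83.7]
top (282, 175, 306, 214) px [299.49 203.7 ] area 2.0 wh [1.5 2.5] xy mm [431.1  66.3]
top (282, 175, 306, 214) px [293.61 204.83] area 11.75 wh [4.   3.75] xy mm [427.2  84.7]
lp [ 45.24  62.   147.   150.   160.  ]
sp [ 38.24 125.4  149.   152.   160.  ]
sl [ 33.    59.   147.   151.   158.76]
be [ 45.96 102.   148.   150.   153.  ]
motor
top (236, 128, 266, 156) px [250.34 141.34] area 583.3125 wh [30. 28.] xy mm [622.3 223.8]
```

View pics/sl.png

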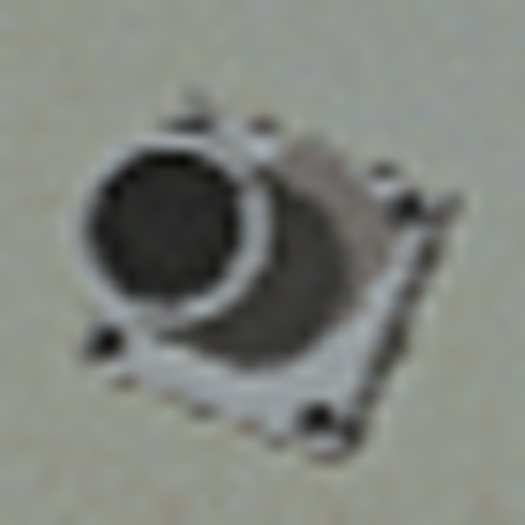

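```bash
cat > go.py <<'E'
import sys
from h import *
from scipy.spatial.transform import Rotation as R
# python3 go.py x y z(mm) yaw(deg): print shift mm/turn rad in current tool frame; yaw = heading of tool x
def rel(x,y,z,yaw):
    s=robot.read_state();q=s['tcp_rot'];Rc=R.from_quat([q[1],q[2],q[3],q[0]])
    a=np.radians(yaw);c,sn=np.cos(a),np.sin(a)
    Rt=R.from_matrix(np.array([[c,sn,0],[sn,-c,0],[0,0,-1]]))
    M=Rc.as_matrix()
    print('t',round(s['clock'],2),'pos',(s['position']*1000).round(1),'yaw',np.degrees(np.arctan2(M[1,0],M[0,0])).round(2),'tilt',(M[:2,2]).round(4),'F',s['contact_force'].round(1),'gap mm',round(s['finger_gap']*85,1),'j7',s['joint_pos'][6].round(2))
    print('shift',(M.T@(np.array([x,y,z])-s['position']*1000)).round(1),'turn',(Rc.inv()*Rt).as_rotvec().round(4))
rel(*map(float,sys.argv[1:5]))
E
python3 go.py 376 -254 120 23
python3 - <<'E'
from h import *
for n in('top','side'):
    im=cv2.imread(f'pics/{n}0.png')
    cv2.imwrite(f'pics/slr_{n}.png',rect(n,im,(.512,.412),.01,half=.06,s=5))
E
```

```text
t 0.1 pos [ 252.7 -598.   247. ] yaw 22.91 tilt [-0.0011  0.0022] F [-0.1  0.4 -1. ] gap mm 85.1 j7 -0.05
shift [ 247.5 -268.5  127.6] turn [-0.0024  0.0001 -0.0016]
```

View pics/slr_top.png

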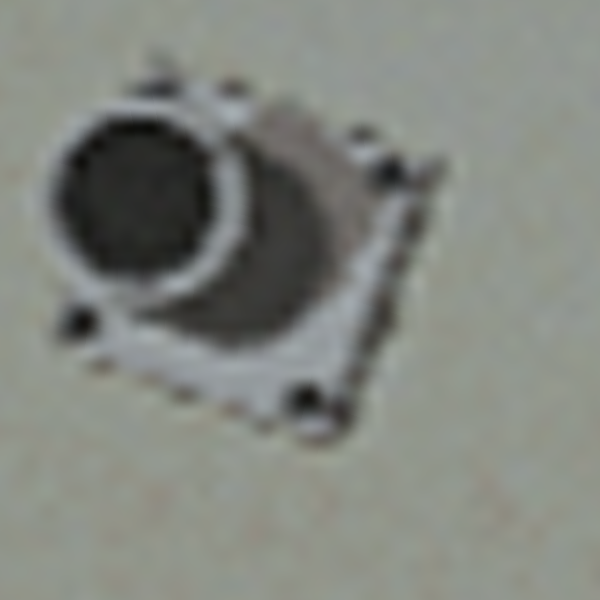

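View pics/slr_side.png

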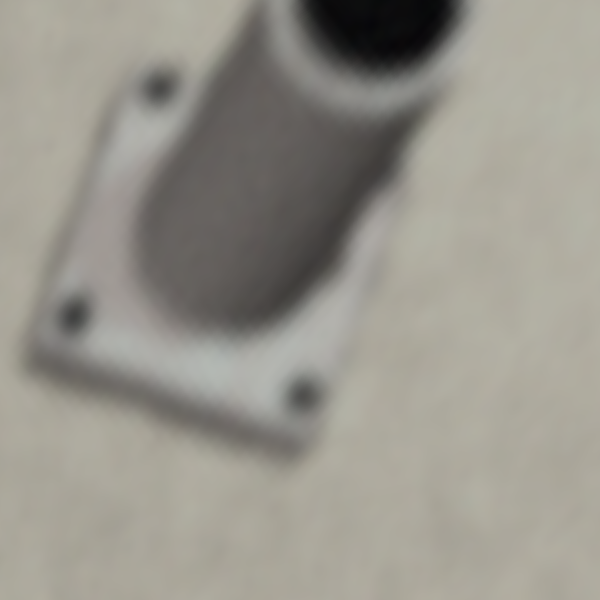

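The rectified crops show the sleeve's flange holes at (73,316), (303,396) and (157,88) in the side view. The sleeve yaw comes out near -19.5° (mod 90), and both cameras put its centre at about (523, 425) mm. I'm now moving above the large pulley.

```bash
python3 -m creep '[[[0,247.5,-268.5,127,0,0,0],[0,247.5,-268.5,127,0,0,0],[0,247.5,-268.5,127,0,0,0],[0,247.5,-268.5,127,0,0,0],[0,247.5,-268.5,127,0,0,0],[0,247.5,-268.5,127,0,0,0],[0,247.5,-268.5,127,0,0,0],[0,247.5,-268.5,127,0,0,0]]]' 40; python3 go.py 376 -254 38 23; python3 - <<'E'
from h import *
t=eyes.capture('top');cv2.imwrite('pics/t1.png',t);s=eyes.capture('side');cv2.imwrite('pics/s1.png',s)
cv2.imwrite('pics/s1z.png',cv2.resize(s[80:240,320:480],None,fx=3.5,fy=3.5))
E
```

```text
clock: 1.1
position: [0.3759, -0.2532, 0.1202]
tcp_rot: [-0.002, 0.98, 0.2, -0.001]
contact_force: [-0.8, -1.1, 0.7]
finger_gap: 1.0
t 1.1 pos [ 375.9 -253.2  120.2] yaw 23.05 tilt [-0.0021  0.0027] F [-0.8 -1.1  0.7] gap mm 85.0 j7 -0.7
shift [-0.1  1.  82.2] turn [-0.0033  0.0009  0.0009]
```

View pics/s1z.png

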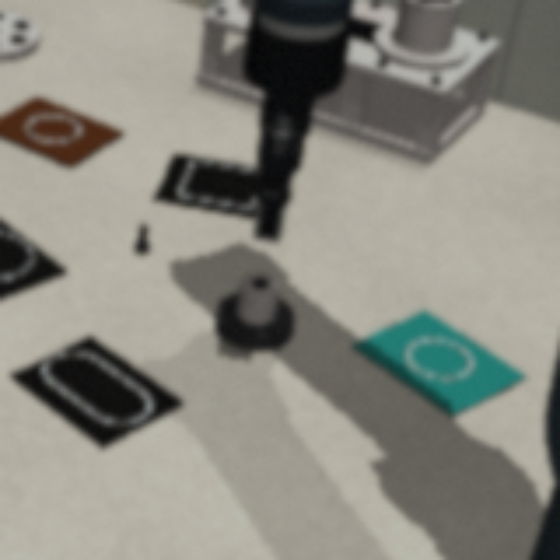

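The gripper is directly above the hub: tips at (268,235) in the crop, hub at (258,290). Descending to grip it.

```bash
python3 -m creep '[[[0,0,1,50,-0.003,0,0],[0,0,1,82,-0.003,0,0],[0,0,1,82,-0.003,0,0],[1,0,1,82,-0.003,0,0],[1,0,1,82,-0.003,0,0],[1,0,1,82,-0.003,0,0],[1,0,1,82,-0.003,0,0],[1,0,1,82,-0.003,0,0]]]' 40; python3 go.py 376 -254 130 23
```

```text
clock: 2.2
position: [0.3767, -0.2567, 0.0404]
tcp_rot: [0.001, 0.98, 0.198, 0.0]
contact_force: [-2.1, 1.7, 7.0]
finger_gap: 0.356
t 2.2 pos [ 376.7 -256.7   40.4] yaw 22.79 tilt [ 0.0014 -0.0022] F [-2.1  1.7  7. ] gap mm 30.3 j7 -0.75
shift [  0.4  -2.5 -89.6] turn [ 0.0026 -0.0004 -0.0036]
```

```bash
python3 -m creep '[[[1,0,0,-20,0,0,0],[1,0,0,-70,0,0,0],[1,0,0,-100,0,0,0],[1,0,0,-100,0,0,0]]]'; python3 go.py 608 -202 130 23; python3 - <<'E'
from h import *
t=eyes.capture('top');s=eyes.capture('side')
cv2.imwrite('pics/s2z.png',cv2.resize(s[80:240,320:480],None,fx=3.5,fy=3.5))
E
```

```text
clock: 2.7
position: [0.3786, -0.2577, 0.1431]
tcp_rot: [0.004, 0.98, 0.198, 0.003]
contact_force: [0.0, -0.1, -1.3]
finger_gap: 0.357
t 2.7 pos [ 378.6 -257.7  143.1] yaw 22.8 tilt [ 0.0074 -0.0063] F [ 0.  -0.1 -1.3] gap mm 30.4 j7 -0.7
shift [233.   37.4  14.5] turn [ 0.0087 -0.0043 -0.0035]
```

View pics/s2z.png

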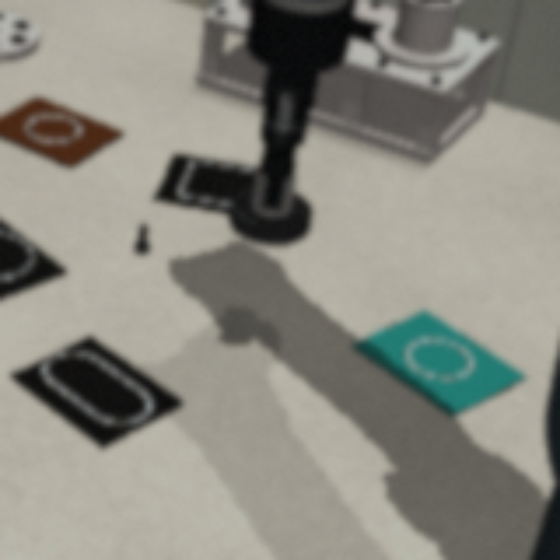

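The pulley is held: the disc shows at (270,218), clear of the bench. Moving over pad_large.

```bash
python3 -m creep '[[[1,233,37.5,30,0.0087,-0.0043,0],[1,233,37.5,30,0.0087,-0.0043,0],[1,233,37.5,30,0.0087,-0.0043,0],[1,233,37.5,30,0.0087,-0.0043,0],[1,233,37.5,30,0.0087,-0.0043,0],[1,233,37.5,30,0.0087,-0.0043,0]]]'; python3 go.py 608 -202 70 23; python3 - <<'E'
from h import *
for n in('top','side'):
    im=eyes.capture(n);cv2.imwrite(f'pics/{n}3.png',im)
t=cv2.imread('pics/top3.png');s=cv2.imread('pics/side3.png')
a=cv2.resize(t[100:200,330:440],None,fx=5,fy=5);b=cv2.resize(s[80:200,240:400],None,fx=4,fy=4)
cv2.imwrite('pics/t3z.png',a);cv2.imwrite('pics/s3z.png',b)
E
```

```text
clock: 3.55
position: [0.603, -0.2002, 0.1072]
tcp_rot: [-0.004, 0.98, 0.198, -0.005]
contact_force: [-0.7, -0.1, -2.2]
finger_gap: 0.363
t 3.55 pos [ 603.  -200.2  107.2] yaw 22.82 tilt [-0.0122  0.0052] F [-0.7 -0.1 -2.2] gap mm 30.8 j7 -1.01
shift [ 4.3  3.9 37.2] turn [-0.0095  0.0092 -0.0032]
```

View pics/t3z.png

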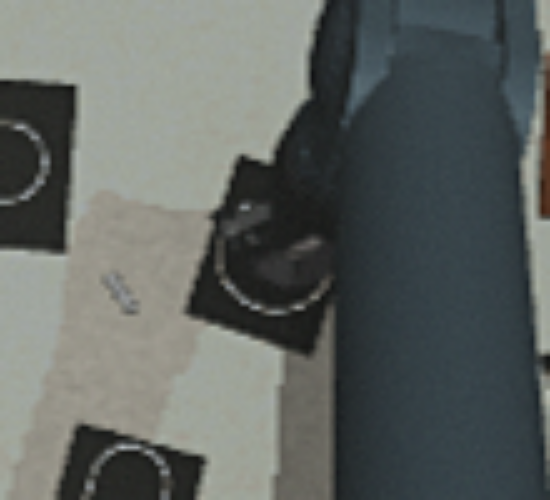

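View pics/s3z.png

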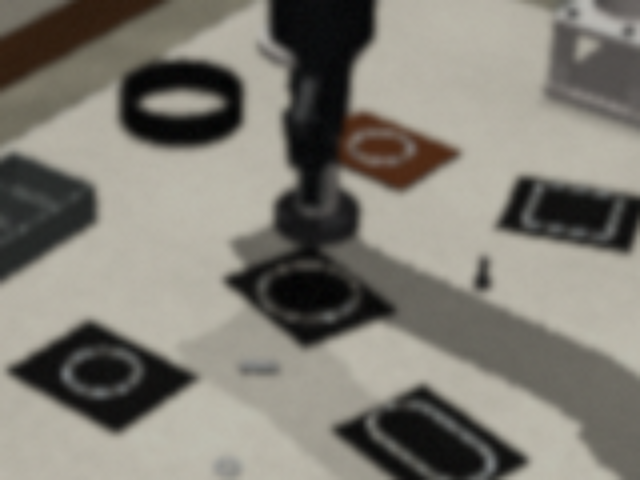

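```bash
python3 -m creep '[[[1,4.3,4.5,35,-0.0095,0.0092,0],[1,4.3,4.5,47,-0.0095,0.0092,0],[1,4.3,4.5,54,-0.0095,0.0092,0],[1,4.3,4.5,54,-0.0095,0.0092,0]]]'; python3 go.py 608 -203 46 23; python3 - <<'E'
from h import *
s=eyes.capture('side');cv2.imwrite('pics/side4.png',s)
cv2.imwrite('pics/s4z.png',cv2.resize(s[120:200,280:360],None,fx=7,fy=7,interpolation=cv2.INTER_CUBIC))
E
```

```text
clock: 4.15
position: [0.6076, -0.2041, 0.0546]
tcp_rot: [0.001, 0.98, 0.197, 0.001]
contact_force: [0.2, 0.3, -0.9]
finger_gap: 0.357
t 4.15 pos [ 607.6 -204.1   54.6] yaw 22.67 tilt [ 0.0015 -0.0011] F [ 0.2  0.3 -0.9] gap mm 30.3 j7 -1.03
shift [ 0.8 -0.9  8.6] turn [ 0.0016 -0.0009 -0.0057]
```

View pics/s4z.png

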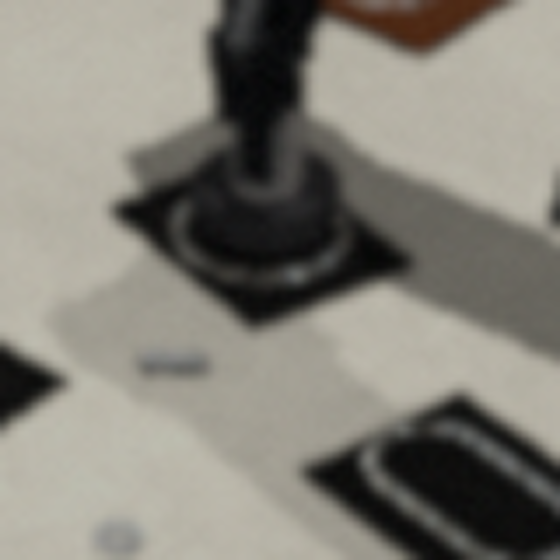

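The disc hovers over the ring on pad_large, centred within a few px laterally. Lowering, releasing and retreating.

```bash
python3 -m creep '[[[1,0.8,-0.9,4,0.0016,-0.001,0],[1,0.8,-0.9,7,0.0016,-0.001,0],[1,0.8,-0.9,9,0.0016,-0.001,0],[1,0.8,-0.9,9.3,0.0016,-0.001,0],[1,0.8,-0.9,9.3,0.0016,-0.001,0]]]'; python3 go.py 608 -203 46 23
```

```text
clock: 4.82
position: [0.6087, -0.2031, 0.0459]
tcp_rot: [0.0, 0.98, 0.197, 0.001]
contact_force: [-0.4, -0.2, -2.0]
finger_gap: 0.363
t 4.83 pos [ 608.7 -203.1   45.9] yaw 22.68 tilt [ 0.0011 -0.0004] F [-0.4 -0.2 -2. ] gap mm 30.8 j7 -1.03
shift [-0.6 -0.3 -0.1] turn [ 0.0008 -0.0009 -0.0056]
```

```bash
python3 -m creep '[[[1,-0.6,-0.2,1,0,0,0],[1,-0.6,-0.2,1,0,0,0],[0,-0.6,-0.2,1,0,0,0],[0,-0.6,-0.2,1,0,0,0],[0,-0.6,-0.2,0,0,0,0],[0,-0.6,-0.2,-20,0,0,0],[0,-0.6,-0.2,-70,0,0,0],[0,-0.6,-0.2,-85,0,0,0]]]'; python3 go.py 375 235 120 23
```

```text
clock: 5.82
position: [0.6113, -0.2038, 0.1364]
tcp_rot: [0.002, 0.98, 0.197, 0.004]
contact_force: [-0.6, 0.5, 0.9]
finger_gap: 0.997
t 5.83 pos [ 611.3 -203.8  136.4] yaw 22.68 tilt [ 0.0097 -0.0029] F [-0.6  0.5  0.9] gap mm 84.8 j7 -1.01
shift [ -48.9 -496.1   12.8] turn [ 0.0064 -0.0079 -0.0056]
```

```bash
python3 -m creep '[[[0,-49,-496,10,0.0064,-0.0079,0],[0,-49,-496,10,0.0064,-0.0079,0],[0,-49,-496,10,0.0064,-0.0079,0],[0,-49,-496,10,0.0064,-0.0079,0],[0,-49,-496,10,0.0064,-0.0079,0],[0,-49,-496,10,0.0064,-0.0079,0],[0,-49,-496,10,0.0064,-0.0079,0],[0,-49,-496,10,0.0064,-0.0079,0]]]'; python3 go.py 375 235 80 23; python3 - <<'E'
from parts import *
t=eyes.capture('top');cv2.imwrite('pics/top5.png',t);s=eyes.capture('side');cv2.imwrite('pics/side5.png',s)
cv2.imwrite('pics/t5z.png',cv2.resize(t[110:240,310:480],None,fx=4.6,fy=4.6,interpolation=cv2.INTER_CUBIC))
print('hub');blobs(t,(370,135,400,165),130,255,10,.051);print('bore');blobs(t,(370,135,400,165),0,255,10,.051)
E
```

```text
clock: 6.82
position: [0.374, 0.2367, 0.1237]
tcp_rot: [0.0, 0.98, 0.197, 0.001]
contact_force: [1.0, 1.0, 0.1]
finger_gap: 1.001
t 6.83 pos [374.  236.7 123.7] yaw 22.7 tilt [0.0018 0.0004] F [1.  1.  0.1] gap mm 85.1 j7 -1.95
shift [ 0.2  1.9 43.7] turn [ 0.0004 -0.0018 -0.0053]
hub
top (370, 135, 400, 165) px [371.5  140.15] area 50.6875 wh [ 5.5 16.5] xy mm [ 629.7 -154.4]
top (370, 135, 400, 165) px [396.66 135.56] area 13.5 wh [7.75 3.  ] xy mm [ 645.9 -232.7]
top (370, 135, 400, 165) px [387.54 146.89] area 50.6875 wh [9.5  9.25] xy mm [ 609.4 -204.3]
top (370, 135, 400, 165) px [397.78 159.65] area 37.5 wh [ 5.  13.5] xy mm [ 569.9 -236.1]
bore
top (370, 135, 400, 165) px [384.5 149.5] area 900.0 wh [30. 30.] xy mm [ 601.  -194.9]
```

View pics/t5z.png

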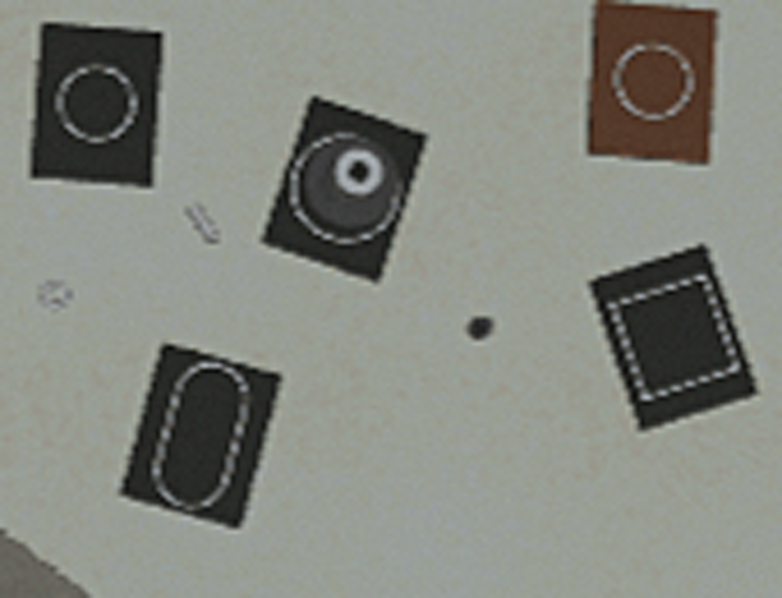

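```bash
python3 - <<'E'
from parts import *
s=cv2.imread('pics/side5.png');s0=cv2.imread('pics/side0.png');t0=cv2.imread('pics/top0.png');t=cv2.imread('pics/top5.png')
# drawing centres from white lines, both cams, initial pictures: mean of ellipse fit on line pixels
def draw(n,im,c,r=.05):
    w=rect(n,im,c,.005,half=r,s=5);g=cv2.cvtColor(w,cv2.COLOR_BGR2GRAY)
    return w,g
for nm,c in dict(large=(.608,-.202),small=(.6645,-.0278),oval=(.4334,-.1033),square=(.508,-.4308)).items():
  for n,im in(('top',t0),('side',s0)):
    w,g=draw(n,im,c,.065)
    m=(g<85).astype(np.uint8);m=cv2.morphologyEx(m,cv2.MORPH_CLOSE,np.ones((35,35)))
    N,l,st,ce=cv2.connectedComponentsWithStats(m);i=1+np.argmax(st[1:,4])
    ct=max(cv2.findContours((l==i).astype(np.uint8),cv2.RETR_EXTERNAL,cv2.CHAIN_APPROX_NONE)[0],key=cv2.contourArea)
    r=cv2.minAreaRect(ct)
    # white line inside pad
    er=cv2.erode((l==i).astype(np.uint8),np.ones((21,21)))
    ys,xs=np.where((g>105)&(er>0)); rr=cv2.minAreaRect(np.c_[xs,ys].astype(np.float32))
    f=lambda p:(round(c[0]*1000+65-p[1]/5,1),round(c[1]*1000+65-p[0]/5,1))
    print(nm,n,'pad',f(r[0]),np.array(r[1])/5,-r[2],'line',f(rr[0]),(np.array(rr[1])/5).round(1),round(-rr[2],1))
cv2.imwrite('pics/lps.png',np.hstack([rect('side',s,(.608,-.202),.051,.05,5),]))
cv2.imwrite('pics/lpt.png',rect('top',t,(.608,-.202),.021,.055,5))
E
```

```text
large top pad (608.2, -202.6) [ 87.76040039 116.81591797] -18.194211959838867 line (608.5, -201.9) [ 75.4 115.9] -17.9
large side pad (605.0, -197.9) [ 86.36744385 113.86660156] -18.221954345703125 line (543.8, -207.0) [2.8 1.2] -0.0
small top pad (664.6, -27.9) [ 86.84866333 111.92283936] -3.537977695465088 line (665.4, -28.6) [54.2 52.5] -69.2
small side pad (663.4, -24.6) [ 86.58840332 110.74000244] -3.308213472366333 line (683.7, -9.6) [3.1 9.9] -45.0
oval top pad (433.4, -103.7) [ 86.9057373  116.06572266] -14.951676368713379 line (433.5, -102.7) [ 60.5 127.2] -3.4
oval side pad (430.4, -99.4) [ 86.84599609 112.9696167 ] -15.068489074707031 line (423.3, -103.5) [115.9  19.8] -78.2
square top pad (508.0, -430.9) [117.00427246  88.67026367] -71.56504821777344 line (508.8, -433.6) [116.4  78.1] -72.2
square side pad (503.9, -425.7) [111.01418457  88.16984863] -71.44103240966797 line (444.0, -414.8) [1.6 5.2] -90.0
```

View pics/lps.png

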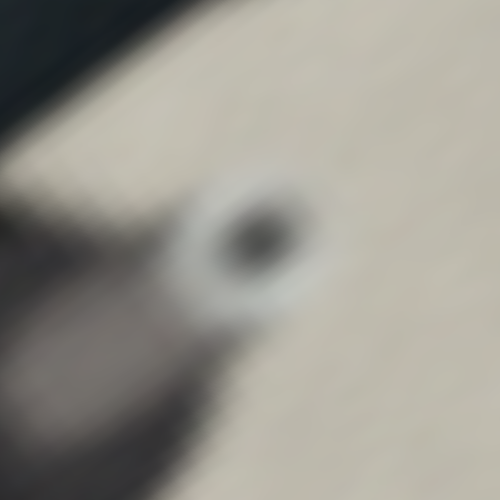

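View pics/lpt.png

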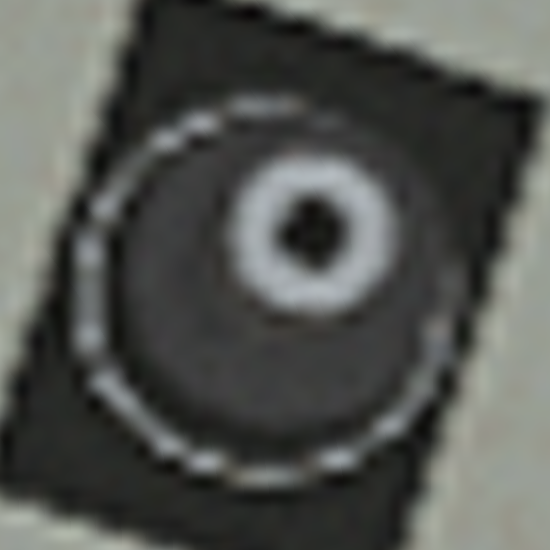

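The large pulley sits inside its circle. The estimates disagree slightly but put its centre within about 2 mm of the drawing's, so I'll leave it. Next is the small pulley.

```bash
python3 -m creep '[[[0,0.2,1.9,50,0,-0.002,0],[0,0.2,1.9,90,0,-0.002,0],[0,0.2,1.9,103,0,-0.002,0],[0,0.2,1.9,103,0,-0.002,0],[1,0.2,1.9,103,0,-0.002,0],[1,0.2,1.9,103,0,-0.002,0],[1,0.2,1.9,103,0,-0.002,0],[1,0.2,1.9,103,0,-0.002,0]]]'; python3 go.py 375 235 21 23
```

```text
clock: 7.92
position: [0.3737, 0.2405, 0.0224]
tcp_rot: [-0.001, 0.979, 0.203, 0.001]
contact_force: [-0.4, -1.2, 6.9]
finger_gap: 0.473
t 7.92 pos [373.7 240.5  22.4] yaw 23.37 tilt [0.0013 0.003 ] F [-0.4 -1.2  6.9] gap mm 40.2 j7 -2.09
shift [-1.   5.6  1.4] turn [-0.0022 -0.0023  0.0065]
```

```bash
python3 -m creep '[[[1,0,0,0,0,0,0],[1,0,0,0,0,0,0]]]'; python3 go.py 375 235 100 23; python3 - <<'E'
from h import *
s=eyes.capture('side');cv2.imwrite('pics/s6z.png',cv2.resize(s[200:320,220:360],None,fx=5,fy=5,interpolation=cv2.INTER_CUBIC))
E
```

```text
clock: 8.18
position: [0.3738, 0.2406, 0.0227]
tcp_rot: [-0.001, 0.979, 0.203, 0.001]
contact_force: [0.4, 0.4, -1.4]
finger_gap: 0.476
t 8.18 pos [373.8 240.6  22.7] yaw 23.37 tilt [0.0017 0.0033] F [ 0.4  0.4 -1.4] gap mm 40.4 j7 -2.09
shift [ -0.9   5.5 -77.4] turn [-0.0023 -0.0029  0.0064]
```

View pics/s6z.png

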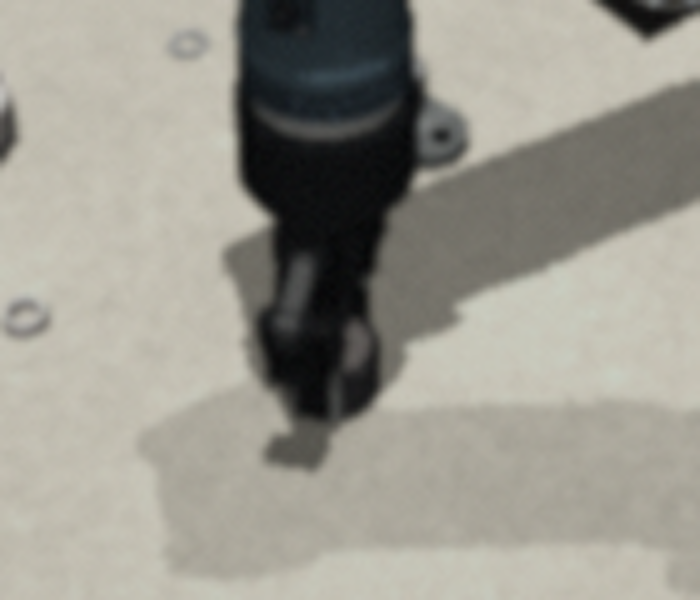

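```bash
python3 -m creep '[[[1,0,0,-20,0,0,0],[1,0,0,-70,0,0,0],[1,0,0,-100,0,0,0],[1,0,0,-100,0,0,0]]]'; python3 go.py 664.5 -27.5 110 23; python3 - <<'E'
from h import *
s=eyes.capture('side');cv2.imwrite('pics/s7z.png',cv2.resize(s[160:300,220:360],None,fx=4,fy=4,interpolation=cv2.INTER_CUBIC))
E
```

```text
clock: 8.72
position: [0.3752, 0.2415, 0.1247]
tcp_rot: [-0.002, 0.979, 0.203, 0.004]
contact_force: [0.8, -0.2, -1.5]
finger_gap: 0.477
t 8.72 pos [375.2 241.5 124.7] yaw 23.37 tilt [0.0066 0.0057] F [ 0.8 -0.2 -1.5] gap mm 40.5 j7 -1.95
shift [158.7 361.7  15.1] turn [-0.0026 -0.0083  0.0065]
```

View pics/s7z.png

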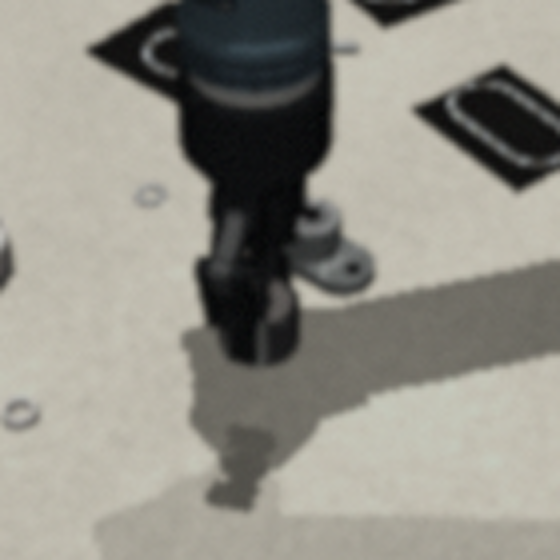

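The small pulley is held upright at about (262,325) in the crop. Moving to pad_small.

```bash
python3 -m creep '[[[1,159,362,15,-0.0026,-0.0083,0],[1,159,362,15,-0.0026,-0.0083,0],[1,159,362,15,-0.0026,-0.0083,0],[1,159,362,15,-0.0026,-0.0083,0],[1,159,362,15,-0.0026,-0.0083,0],[1,159,362,15,-0.0026,-0.0083,0],[1,159,362,15,-0.0026,-0.0083,0],[1,159,362,15,-0.0026,-0.0083,0]]]'; python3 go.py 665 -27.5 40 23
```

```text
clock: 9.78
position: [0.6626, -0.0315, 0.1047]
tcp_rot: [0.001, 0.98, 0.2, -0.004]
contact_force: [-1.0, -0.0, -1.3]
finger_gap: 0.472
t 9.78 pos [662.6 -31.5 104.7] yaw 23.13 tilt [-0.0078 -0.0029] F [-1.  -0.  -1.3] gap mm 40.1 j7 -1.33
shift [ 4.3 -2.7 64.7] turn [-0.0003  0.0083  0.0023]
```

```bash
python3 -m creep '[[[1,4.3,-2.7,40,0,0.0083,0],[1,4.3,-2.7,65,0,0.0083,0],[1,4.3,-2.7,67,0,0.0083,0],[1,4.3,-2.7,67,0,0.0083,0],[1,4.3,-2.7,67,0,0.0083,0]]]'; python3 go.py 665 -27.5 27.5 23;python3 - <<'E'
from h import *
s=eyes.capture('side');cv2.imwrite('pics/s8z.png',cv2.resize(s[120:220,210:330],None,fx=5,fy=5,interpolation=cv2.INTER_CUBIC))
E
```

```text
clock: 10.4
position: [0.6661, -0.0269, 0.0394]
tcp_rot: [0.0, 0.98, 0.201, 0.001]
contact_force: [-1.1, -0.5, -1.3]
finger_gap: 0.479
t 10.4 pos [666.1 -26.9  39.4] yaw 23.17 tilt [0.0027 0.0005] F [-1.1 -0.5 -1.3] gap mm 40.7 j7 -1.36
shift [-1.3  0.1 11.9] turn [ 0.0006 -0.0027  0.0029]
```

View pics/s8z.png

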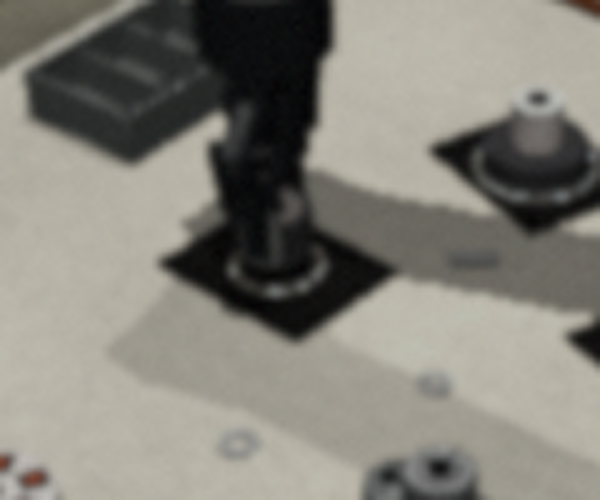

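The pulley is over the small circle: ring centre near (278,268), part bottom near (273,265) but still 12 mm up. Lowering it.

```bash
python3 -m creep '[[[1,-1.1,0.1,6,0,-0.0027,0],[1,-1.1,0.1,10,0,-0.0027,0],[1,-1.1,0.1,12.6,0,-0.0027,0],[1,-1.1,0.1,12.6,0,-0.0027,0],[1,-1.1,0.1,12.6,0,-0.0027,0]]]'; python3 go.py 665 -27.5 27 23
```

```text
clock: 11.08
position: [0.6651, -0.0279, 0.0277]
tcp_rot: [0.0, 0.98, 0.201, -0.0]
contact_force: [-2.7, -0.7, 5.8]
finger_gap: 0.476
t 11.07 pos [665.1 -27.9  27.7] yaw 23.14 tilt [-0.0004 -0.0011] F [-2.7 -0.7  5.8] gap mm 40.4 j7 -1.36
shift [ 0.1 -0.4  0.7] turn [0.0008 0.0008 0.0024]
```

Contact is made at the expected height. Releasing, rising, then heading for the sleeve.

```bash
python3 -m creep '[[[0,0,0,0,0,0,0],[0,0,0,0,0,0,0],[0,0,0,0,0,0,0],[0,0,0,-15,0,0,0],[0,0,0,-60,0,0,0],[0,0,0,-120,0,0,0],[0,0,0,-120,0,0,0]]]'; python3 go.py 522.8 425.3 140 23
```

```text
clock: 11.95
position: [0.6708, -0.0272, 0.1563]
tcp_rot: [0.002, 0.98, 0.201, 0.007]
contact_force: [1.7, 0.8, 0.0]
finger_gap: 1.002
t 11.95 pos [670.8 -27.2 156.3] yaw 23.14 tilt [ 0.015  -0.0011] F [1.7 0.8 0. ] gap mm 85.1 j7 -1.32
shift [  41.5 -474.4   13.6] turn [ 0.0069 -0.0134  0.0024]
```

```bash
python3 -m creep '[[[0,41.5,-474,14,0.0069,-0.0134,0],[0,41.5,-474,14,0.0069,-0.0134,0],[0,41.5,-474,14,0.0069,-0.0134,0],[0,41.5,-474,14,0.0069,-0.0134,0],[0,41.5,-474,14,0.0069,-0.0134,0],[0,41.5,-474,14,0.0069,-0.0134,0],[0,41.5,-474,14,0.0069,-0.0134,0],[0,41.5,-474,14,0.0069,-0.0134,0]]]'; python3 go.py 522.8 425.3 46 23; python3 - <<'E'
from parts import *
t=eyes.capture('top');cv2.imwrite('pics/top9.png',t);s=eyes.capture('side');cv2.imwrite('pics/side9.png',s)
a=cv2.resize(t[110:180,310:420],None,fx=7,fy=7,interpolation=cv2.INTER_CUBIC);cv2.imwrite('pics/t9z.png',a)
print('sp top');blobs(t,(322,122,340,142),120,255,20,.033);print('bore');blobs(t,(326,126,336,136),0,80,3,.033)
cv2.imwrite('pics/sp.png',rect('top',t,(.665,-.028),.033,.05,5))
E
```

```text
clock: 12.95
position: [0.5198, 0.4298, 0.1401]
tcp_rot: [-0.001, 0.979, 0.203, -0.0]
contact_force: [0.5, 0.8, -0.0]
finger_gap: 0.997
t 12.95 pos [519.8 429.8 140.1] yaw 23.44 tilt [-0.001   0.0027] F [ 0.5  0.8 -0. ] gap mm 84.7 j7 -2.1
shift [ 1.   5.6 94.1] turn [-0.0029 -0.0002  0.0076]
sp top
top (322, 122, 340, 142) px [331.25 129.62] area 76.9375 wh [11. 11.] xy mm [665.5 -29.4]
bore
top (326, 126, 336, 136) px [331.34 129.58] area 11.6875 wh [4.25 3.75] xy mm [665.6 -29.7]
top (326, 126, 336, 136) px [326.81 134.36] area 6.5625 wh [4.  3.5] xy mm [649.9 -15.6]
```

View pics/t9z.png

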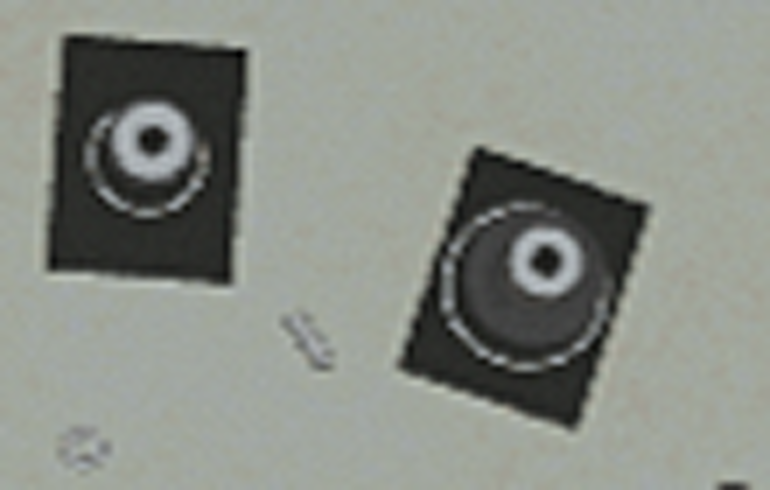

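View pics/side9.png

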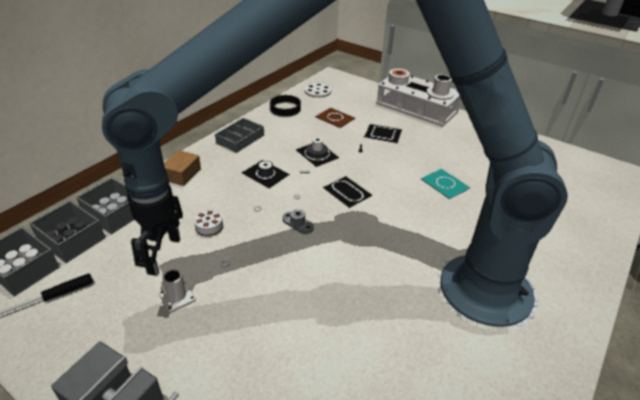

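The small pulley is in its circle, within about 1.5 mm. The gripper is now over the sleeve, so I'm descending on the tube.

```bash
python3 -m creep '[[[0,1,5.6,45,-0.003,0,0],[0,1,5.6,80,-0.003,0,0],[0,1,5.6,94,-0.003,0,0],[0,1,5.6,94,-0.003,0,0],[0,1,5.6,94,-0.003,0,0]]]'; python3 go.py 522.8 425.3 46 23
```

```text
clock: 13.68
position: [0.5218, 0.4294, 0.0481]
tcp_rot: [-0.002, 0.979, 0.205, 0.001]
contact_force: [0.2, -0.6, 1.0]
finger_gap: 0.999
t 13.68 pos [521.8 429.4  48.1] yaw 23.71 tilt [0.0013 0.0051] F [ 0.2 -0.6  1. ] gap mm 84.9 j7 -2.13
shift [-0.8  4.2  2.1] turn [-0.0041 -0.0032  0.0124]
```

```bash
python3 -m creep '[[[0,-0.8,6,2,-0.004,-0.003,0],[0,-0.8,6,2,-0.004,-0.003,0],[0,-0.8,6,2,-0.004,-0.003,0]]]'; python3 go.py 522.8 425.3 46 23
```

```text
clock: 14.05
position: [0.5239, 0.4236, 0.0467]
tcp_rot: [-0.0, 0.979, 0.205, 0.0]
contact_force: [0.9, -0.1, -0.2]
finger_gap: 0.997
t 14.05 pos [523.9 423.6  46.7] yaw 23.69 tilt [0.0009 0.0006] F [ 0.9 -0.1 -0.2] gap mm 84.8 j7 -2.13
shift [-0.4 -2.   0.7] turn [-0.0002 -0.0011  0.012 ]
```

```bash
python3 -m creep '[[[1,-0.4,-1.5,0.7,0,0,0],[1,-0.4,-1.5,0.7,0,0,0],[1,-0.4,-1.5,0.7,0,0,0],[1,-0.4,-1.5,0.7,0,0,0],[1,-0.4,-1.5,0.7,0,0,0],[1,-0.4,-1.5,0.7,0,0,0]]]'; python3 go.py 522.8 425.3 46 23
```

```text
clock: 14.8
position: [0.5228, 0.4256, 0.0462]
tcp_rot: [-0.001, 0.979, 0.205, 0.001]
contact_force: [-0.5, 2.2, -0.2]
finger_gap: 0.462
t 14.8 pos [522.8 425.6  46.2] yaw 23.71 tilt [0.001  0.0018] F [-0.5  2.2 -0.2] gap mm 39.2 j7 -2.13
shift [-0.1  0.3  0.2] turn [-0.0013 -0.0016  0.0124]
```

```bash
python3 -m creep '[[[1,0,0,-15,0,0,0],[1,0,0,-60,0,0,0],[1,0,0,-110,0,0,0],[1,0,0,-110,0,0,0]]]'; python3 go.py 507.4 -429.8 150 61.7; python3 - <<'E'
from h import *
s=eyes.capture('side');cv2.imwrite('pics/s10z.png',cv2.resize(s[180:330,100:260],None,fx=4,fy=4,interpolation=cv2.INTER_CUBIC))
E
```

```text
clock: 15.3
position: [0.5259, 0.4275, 0.1626]
tcp_rot: [-0.003, 0.979, 0.205, 0.006]
contact_force: [0.7, -0.1, -2.3]
finger_gap: 0.459
t 15.3 pos [525.9 427.5 162.6] yaw 23.65 tilt [0.0098 0.0082] F [ 0.7 -0.1 -2.3] gap mm 39.0 j7 -2.08
shift [-361.   777.9    5.4] turn [ 0.0007 -0.013  -0.664 ]
```

View pics/s10z.png

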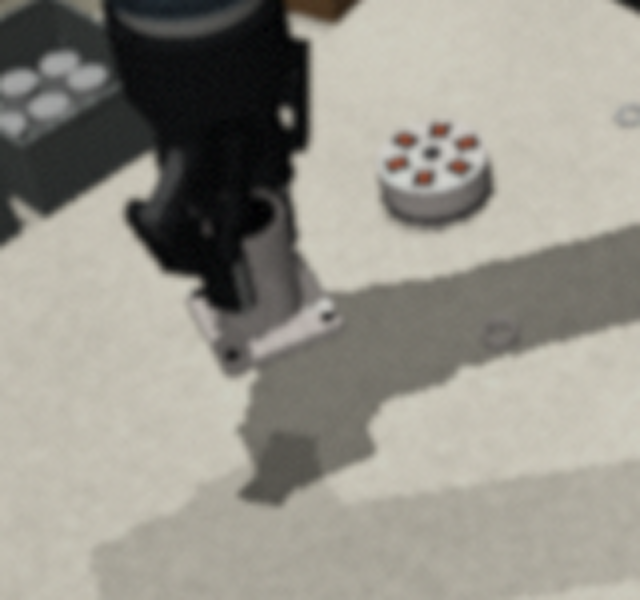

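The sleeve is held upright. Moving to pad_square while turning it.

```bash
python3 -m creep '[[[1,-361,778,5,0,-0.013,-0.1],[1,-361,778,5,0,-0.013,-0.2],[1,-361,778,5,0,-0.013,-0.3],[1,-361,778,5,0,-0.013,-0.4],[1,-361,778,5,0,-0.013,-0.5],[1,-361,778,5,0,-0.013,-0.6],[1,-361,778,5,0,-0.013,-0.664],[1,-361,778,5,0,-0.013,-0.664]]]'; python3 go.py 507.4 -429.8 130 61.7
```

```text
clock: 16.35
position: [0.5103, -0.0769, 0.1512]
tcp_rot: [-0.0, 0.859, 0.513, -0.005]
contact_force: [1.2, -0.8, -2.1]
finger_gap: 0.456
t 16.35 pos [510.3 -76.9 151.2] yaw 61.7 tilt [-0.0083 -0.0044] F [ 1.2 -0.8 -2.1] gap mm 38.8 j7 -0.55
shift [-311.9  164.9   22.8] turn [-0.0052  0.0079 -0.0001]
```

```bash
python3 -m creep '[[[1,-312,165,22,-0.005,0.008,0],[1,-312,165,22,-0.005,0.008,0],[1,-312,165,22,-0.005,0.008,0],[1,-312,165,22,-0.005,0.008,0],[1,-312,165,22,-0.005,0.008,0],[1,-312,165,22,-0.005,0.008,0],[1,-312,165,22,-0.005,0.008,0],[1,-312,165,22,-0.005,0.008,0]]]'; python3 go.py 507.4 -429.8 62 61.7
```

```text
clock: 17.35
position: [0.5058, -0.4286, 0.1284]
tcp_rot: [-0.003, 0.859, 0.513, -0.001]
contact_force: [-0.3, 2.0, -3.6]
finger_gap: 0.461
t 17.35 pos [ 505.8 -428.6  128.4] yaw 61.66 tilt [-0.0038  0.0039] F [-0.3  2.  -3.6] gap mm 39.2 j7 0.03
shift [-0.4  2.3 66.4] turn [-0.0052 -0.0017 -0.0007]
```

```bash
python3 -m creep '[[[1,-0.4,2.3,40,-0.005,-0.0017,0],[1,-0.4,2.3,62,-0.005,-0.0017,0],[1,-0.4,2.3,66,-0.005,-0.0017,0],[1,-0.4,2.3,66,-0.005,-0.0017,0]]]'; python3 go.py 507.4 -429.8 51.5 61.7;  python3 - <<'E'
from h import *
s=eyes.capture('side');cv2.imwrite('pics/s11z.png',cv2.resize(s[70:170,330:440],None,fx=6,fy=6,interpolation=cv2.INTER_CUBIC))
E
```

```text
clock: 17.85
position: [0.5078, -0.4293, 0.0627]
tcp_rot: [-0.0, 0.858, 0.513, 0.0]
contact_force: [0.1, -0.4, -2.4]
finger_gap: 0.455
t 17.85 pos [ 507.8 -429.3   62.7] yaw 61.71 tilt [-0.0001  0.0002] F [ 0.1 -0.4 -2.4] gap mm 38.7 j7 0.01
shift [-0.6 -0.1 11.2] turn [-0.0002 -0.0001  0.0002]
```

View pics/s11z.png

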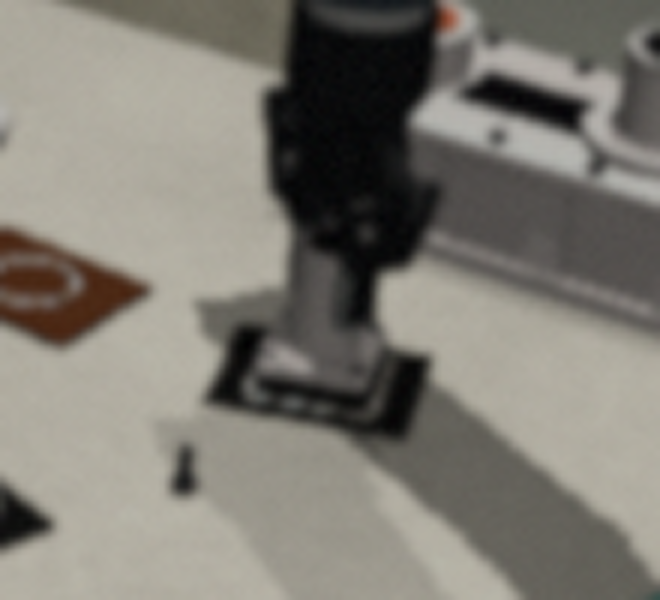

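The flange is aligned above the square, with its edge parallel to the drawn line at about (320,385). Lowering.

```bash
python3 -m creep '[[[1,-0.5,-0.1,6,0,0,0],[1,-0.5,-0.1,9,0,0,0],[1,-0.5,-0.1,11.5,0,0,0],[1,-0.5,-0.1,12,0,0,0],[1,-0.5,-0.1,12,0,0,0]]]'; python3 go.py 507.4 -429.8 51 61.7
```

```text
clock: 18.52
position: [0.508, -0.4304, 0.0515]
tcp_rot: [0.001, 0.859, 0.513, 0.0]
contact_force: [1.0, -0.2, -3.0]
finger_gap: 0.459
t 18.52 pos [ 508.  -430.4   51.5] yaw 61.69 tilt [ 0.0013 -0.001 ] F [ 1.  -0.2 -3. ] gap mm 39.0 j7 0.01
shift [ 0.2 -0.8  0.5] turn [ 0.0016  0.0002 -0.0002]
```

```bash
python3 -m creep '[[[1,0.2,-0.8,0.3,0.0016,0,0],[1,0.2,-0.8,1.2,0.0016,0,0],[1,0.2,-0.8,1.2,0.0016,0,0],[0,0.2,-0.8,1.2,0.0016,0,0],[0,0.2,-0.8,1,0.0016,0,0],[0,0.2,-0.8,0.5,0.0016,0,0],[0,0.2,-0.8,-25,0.0016,0,0],[0,0.2,-0.8,-85,0.0016,0,0]]]'; python3 go.py 461.7 82.7 150 61.7
```

```text
clock: 19.52
position: [0.5047, -0.428, 0.1333]
tcp_rot: [-0.004, 0.859, 0.513, -0.002]
contact_force: [0.5, -0.0, 0.3]
finger_gap: 0.999
t 19.52 pos [ 504.7 -428.   133.3] yaw 61.69 tilt [-0.0067  0.0052] F [ 0.5 -0.   0.3] gap mm 84.9 j7 0.03
shift [ 429.2 -280.1  -13.8] turn [-0.0084 -0.0014 -0.0001]
```

```bash
python3 -m creep '[[[0,429,-280,-14,-0.008,-0.001,0],[0,429,-280,-14,-0.008,-0.001,0],[0,429,-280,-14,-0.008,-0.001,0],[0,429,-280,-14,-0.008,-0.001,0],[0,429,-280,-14,-0.008,-0.001,0],[0,429,-280,-14,-0.008,-0.001,0],[0,429,-280,-14,-0.008,-0.001,0],[0,429,-280,-14,-0.008,-0.001,0]]]'; python3 go.py 461.7 82.7 80 61.7; python3 - <<'E'
from parts import *
t=eyes.capture('top');cv2.imwrite('pics/top12.png',t);s=eyes.capture('side');cv2.imwrite('pics/side12.png',s)
cv2.imwrite('pics/sq.png',np.hstack([rect('top',t,(.508,-.431),.015,.06,4),rect('side',s,(.508,-.431),.015,.04,4)[:480].repeat(1,0) if 0 else cv2.resize(rect('side',s,(.508,-.431),.015,.06,4),(480,480))])[:, :800] if 0 else rect('top',t,(.508,-.431),.015,.06,4))
cv2.imwrite('pics/sqs.png',rect('side',s,(.508,-.431),.015,.06,4))
print('sleeve bore');blobs(t,(440,165,475,195),0,48,20,.075)
E
```

```text
clock: 20.52
position: [0.463, 0.07, 0.1504]
tcp_rot: [0.0, 0.859, 0.513, 0.001]
contact_force: [1.4, 0.4, -0.3]
finger_gap: 0.998
t 20.52 pos [463.   70.  150.4] yaw 61.68 tilt [0.0017 0.0005] F [ 1.4  0.4 -0.3] gap mm 84.9 j7 -0.85
shift [10.5 -7.2 70.4] turn [ 0.0012 -0.0012 -0.0003]
sleeve bore
top (440, 165, 475, 195) px [450.14 172.59] area 162.0625 wh [26.25 30.  ] xy mm [ 528.3 -390.6]
top (440, 165, 475, 195) px [463.7  179.33] area 68.1875 wh [9.25 9.25] xy mm [ 508.5 -431.6]
top (440, 165, 475, 195) px [468.14 191.96] area 44.4375 wh [15.25 10.75] xy mm [ 470.2 -444.4]
```

View pics/sq.png

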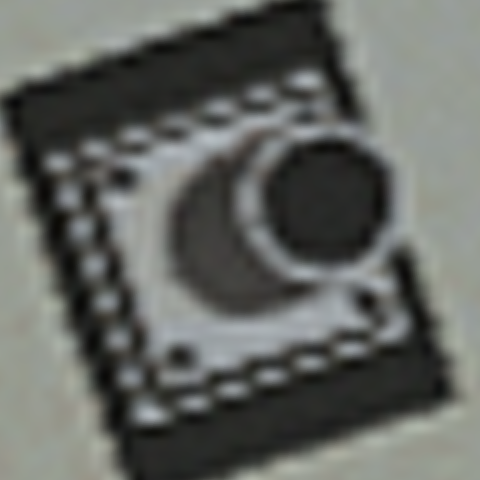

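View pics/sqs.png

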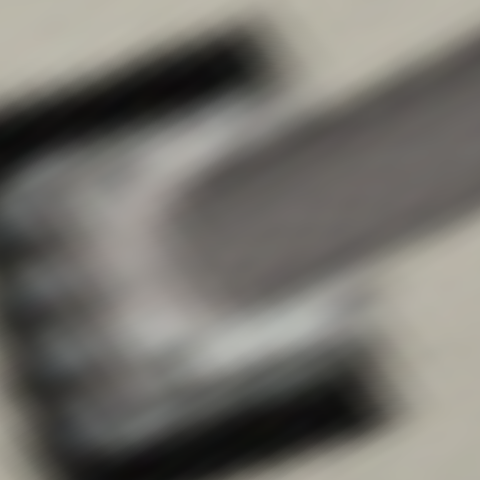

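The sleeve is in its square: bore at (508.5,-431.6), against a pad centre of about (508,-431), and yaw within about 1°. Bearing next.

```bash
python3 -m creep '[[[0,10.5,-7.2,45,0,0,0],[0,10.5,-7.2,80,0,0,0],[0,10.5,-7.2,95,0,0,0],[0,10.5,-7.2,95,0,0,0],[0,10.5,-7.2,95,0,0,0]]]'; python3 go.py 461.7 82.7 30 61.7; python3 - <<'E'
from h import *
s=eyes.capture('side');cv2.imwrite('pics/s13z.png',cv2.resize(s[160:260,240:360],None,fx=6,fy=6,interpolation=cv2.INTER_CUBIC))
E
```

```text
clock: 21.25
position: [0.4624, 0.0901, 0.0572]
tcp_rot: [-0.001, 0.855, 0.518, 0.003]
contact_force: [-0.6, -0.9, -0.1]
finger_gap: 0.999
t 21.25 pos [462.4  90.1  57.2] yaw 62.44 tilt [0.0048 0.0052] F [-0.6 -0.9 -0.1] gap mm 84.9 j7 -1.0
shift [-7.1  2.8 27.2] turn [ 0.0018 -0.0069  0.0129]
```

View pics/s13z.png

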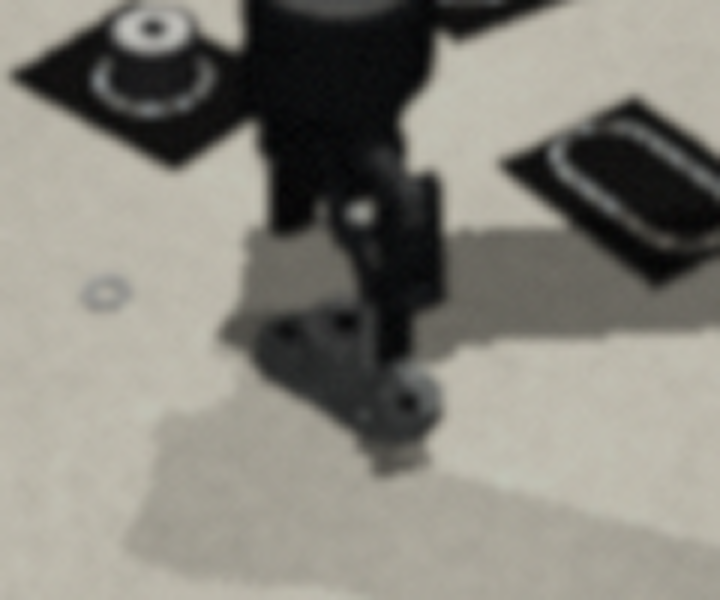

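The jaws straddle the boss at about (345,320). I'll settle the position before going lower.

```bash
python3 -m creep '[[[0,-7,2.8,10,0.0018,-0.007,0.01],[0,-7,2.8,20,0.0018,-0.007,0.01],[0,-7,2.8,22,0.0018,-0.007,0.01],[0,-7,2.8,22,0.0018,-0.007,0.01]]]'; python3 go.py 461.7 82.7 30 61.7
```

```text
clock: 21.8
position: [0.4615, 0.0829, 0.035]
tcp_rot: [-0.0, 0.858, 0.514, -0.0]
contact_force: [-0.4, 0.9, 0.8]
finger_gap: 0.999
t 21.8 pos [461.5  82.9  35. ] yaw 61.88 tilt [-0.0004 -0.    ] F [-0.4  0.9  0.8] gap mm 84.9 j7 -1.02
shift [-0.1  0.3  5. ] turn [-0.0003  0.0002  0.0032]
```

```bash
python3 -m creep '[[[0,0,0,0,0,0,0]]]'; python3 go.py 461.7 82.7 30 61.7
```

```text
clock: 21.92
position: [0.4616, 0.0832, 0.0351]
tcp_rot: [-0.0, 0.858, 0.514, -0.0]
contact_force: [0.5, -0.4, 0.1]
finger_gap: 1.005
t 21.93 pos [461.6  83.2  35.1] yaw 61.9 tilt [-0.0001  0.0002] F [ 0.5 -0.4  0.1] gap mm 85.5 j7 -1.02
shift [-0.4  0.3  5.1] turn [-0.0002 -0.0001  0.0036]
```

```bash
python3 -m creep '[[[0,-0.4,0.3,5,0,0,0.003],[0,-0.4,0.3,5,0,0,0.003],[1,-0.4,0.3,5,0,0,0.003],[1,-0.4,0.3,5,0,0,0.003],[1,-0.4,0.3,5,0,0,0.003],[1,-0.4,0.3,5,0,0,0.003],[1,-0.4,0.3,5,0,0,0.003]]]' 50; python3 go.py 461.7 82.7 130 61.7
```

```text
clock: 22.8
position: [0.462, 0.0828, 0.0305]
tcp_rot: [-0.0, 0.858, 0.513, 0.0]
contact_force: [-2.1, 0.3, 5.5]
finger_gap: 0.425
t 22.8 pos [462.   82.8  30.5] yaw 61.73 tilt [0.0002 0.0002] F [-2.1  0.3  5.5] gap mm 36.1 j7 -1.03
shift [ -0.2  -0.2 -99.5] turn [ 0.0001 -0.0003  0.0005]
```

```bash
python3 -m creep '[[[1,0,0,-15,0,0,0],[1,0,0,-60,0,0,0],[1,0,0,-100,0,0,0],[1,0,0,-100,0,0,0]]]'; python3 go.py 432.7 -102 110 49.8; python3 - <<'E'
from h import *
s=eyes.capture('side');cv2.imwrite('pics/s14z.png',cv2.resize(s[140:260,240:360],None,fx=4,fy=4,interpolation=cv2.INTER_CUBIC))
s0=cv2.imread('pics/side0.png');cv2.imwrite('pics/be0.png',rect('side',s0,(.4617,.0827),.01,.06,5))
E
```

```text
clock: 23.3
position: [0.4647, 0.0833, 0.1338]
tcp_rot: [0.002, 0.858, 0.513, 0.004]
contact_force: [1.2, 0.0, -2.4]
finger_gap: 0.424
t 23.3 pos [464.7  83.3 133.8] yaw 61.72 tilt [0.0082 0.0007] F [ 1.2  0.  -2.4] gap mm 36.1 j7 -0.9
shift [-178.4   59.4   23.4] turn [ 0.0064 -0.0052  0.2079]
```

View pics/s14z.png

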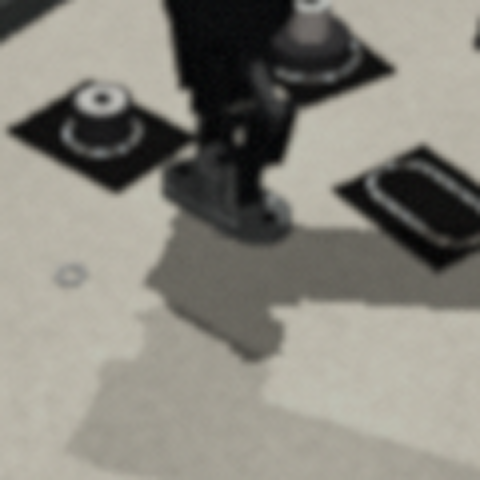

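View pics/be0.png

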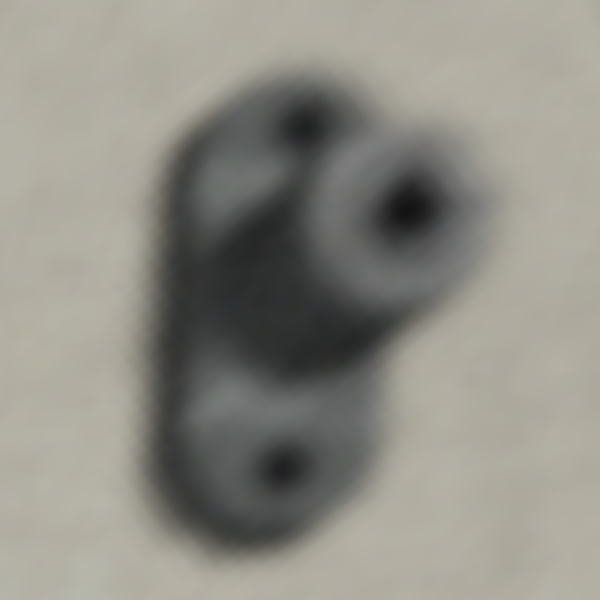

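The bearing is held level, and the side view's yaw (-3.8°) agrees with the top view's (-3.0°). Moving to pad_oval.

```bash
python3 -m creep '[[[1,-60,20,20,0.006,-0.005,0.07],[1,-120,40,23,0.006,-0.005,0.14],[1,-178,59,23,0.006,-0.005,0.203],[1,-178,59,23,0.006,-0.005,0.203],[1,-178,59,23,0.006,-0.005,0.203],[1,-178,59,23,0.006,-0.005,0.203]]]'; python3 go.py 432.7 -102 46 50.1
```

```text
clock: 24.1
position: [0.4302, -0.1002, 0.108]
tcp_rot: [-0.001, 0.905, 0.425, -0.002]
contact_force: [-0.1, 0.0, -3.1]
finger_gap: 0.422
t 24.1 pos [ 430.2 -100.2  108. ] yaw 50.26 tilt [-0.0055  0.0004] F [-0.1  0.  -3.1] gap mm 35.9 j7 -0.67
shift [ 0.4  3.4 62. ] turn [-0.0045  0.0033  0.0028]
```

```bash
python3 -m creep '[[[1,0.4,3.4,40,-0.0045,0.0033,0.003],[1,0.4,3.4,58,-0.0045,0.0033,0.003],[1,0.4,3.4,62,-0.0045,0.0033,0.003],[1,0.4,3.4,62,-0.0045,0.0033,0.003],[1,0.4,3.4,62,-0.0045,0.0033,0.003]]]'; python3 go.py 432.7 -102 35.5 50.1;  python3 - <<'E'
from h import *
s=eyes.capture('side');cv2.imwrite('pics/s15z.png',cv2.resize(s[140:230,290:400],None,fx=6,fy=6,interpolation=cv2.INTER_CUBIC))
E
```

```text
clock: 24.72
position: [0.4338, -0.1018, 0.0469]
tcp_rot: [0.001, 0.906, 0.424, 0.001]
contact_force: [0.3, 0.2, -2.9]
finger_gap: 0.423
t 24.73 pos [ 433.8 -101.8   46.9] yaw 50.14 tilt [ 0.0022 -0.0004] F [ 0.3  0.2 -2.9] gap mm 36.0 j7 -0.74
shift [-0.9 -0.7 11.4] turn [ 0.002  -0.0011  0.0007]
```

View pics/s15z.png

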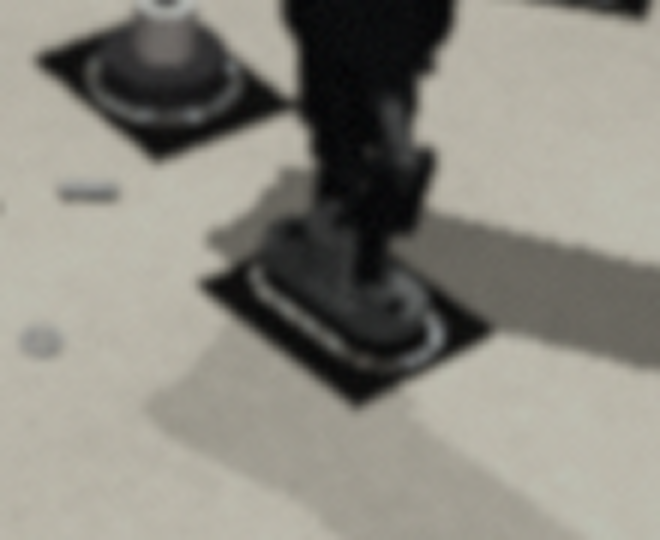

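The flange is parallel to the stadium line and centred over it. Lowering.

```bash
python3 -m creep '[[[1,-0.6,-0.5,6,0.002,-0.001,0],[1,-0.6,-0.5,9,0.002,-0.001,0],[1,-0.6,-0.5,11.5,0.002,-0.001,0],[1,-0.6,-0.5,12.3,0.002,-0.001,0],[1,-0.6,-0.5,12.3,0.002,-0.001,0]]]'; python3 go.py 432.7 -102 35.5 50.1
```

```text
clock: 25.4
position: [0.4329, -0.1022, 0.0355]
tcp_rot: [0.0, 0.906, 0.423, -0.001]
contact_force: [-3.5, 1.3, 7.0]
finger_gap: 0.425
t 25.4 pos [ 432.9 -102.2   35.5] yaw 50.11 tilt [-0.0012 -0.0006] F [-3.5  1.3  7. ] gap mm 36.1 j7 -0.75
shift [ 0.  -0.3 -0. ] turn [-0.0005  0.0013  0.0001]
```

Contact. Releasing, rising, then backing off to a clear view.

```bash
python3 -m creep '[[[0,0,0,0,0,0,0],[0,0,0,0,0,0,0],[0,0,0,0,0,0,0],[0,0,0,-20,0,0,0],[0,0,0,-60,0,0,0],[0,0,0,-120,0,0,0],[0,0,0,-120,0,0,0]]]'; python3 go.py 400 200 150 50.1
```

```text
clock: 26.28
position: [0.4375, -0.1029, 0.1603]
tcp_rot: [0.004, 0.906, 0.423, 0.004]
contact_force: [0.8, -0.7, -0.3]
finger_gap: 0.998
t 26.27 pos [ 437.5 -102.9  160.3] yaw 50.09 tilt [ 0.0101 -0.0041] F [ 0.8 -0.7 -0.3] gap mm 84.8 j7 -0.62
shift [ 208.3 -223.2    8.7] turn [ 0.0103 -0.0033 -0.0001]
```

```bash
python3 -m creep '[[[0,208,-223,0,0.01,-0.003,0],[0,208,-223,0,0.01,-0.003,0],[0,208,-223,0,0.01,-0.003,0],[0,208,-223,0,0.01,-0.003,0],[0,208,-223,0,0.01,-0.003,0],[0,208,-223,0,0.01,-0.003,0]]]'; python3 - <<'E'
from parts import *
t=eyes.capture('top');cv2.imwrite('pics/top16.png',t);s=eyes.capture('side');cv2.imwrite('pics/side16.png',s)
cv2.imwrite('pics/t16z.png',cv2.resize(t[110:240,310:480],None,fx=4.6,fy=4.6,interpolation=cv2.INTER_CUBIC))
cv2.imwrite('pics/be16.png',rect('top',t,(.4335,-.1033),.015,.06,5))
g=cv2.resize(t[180:230,335:372],None,fx=14,fy=11)
print('be boss z39');blobs(t,(342,188,366,222),0,60,2,.039);print('z15');blobs(t,(342,188,366,222),0,60,2,.015)
print('hub');blobs(t,(376,135,396,160),130,255,10,.051);print('motor');blobs(t,(236,128,266,156),130,255,100,.034)
print('sp');blobs(t,(322,122,340,142),120,255,20,.033);print('sl');blobs(t,(455,172,473,190),0,48,20,.075)
E
```

```text
clock: 27.02
position: [0.3982, 0.2049, 0.1584]
tcp_rot: [-0.001, 0.904, 0.428, 0.001]
contact_force: [-0.9, -0.9, 0.2]
finger_gap: 0.998
be boss z39
top (342, 188, 366, 222) px [353.81 204.38] area 256.0625 wh [24. 34.] xy mm [ 429.4 -102.4]
top (342, 188, 366, 222) px [356.05 193.21] area 6.5625 wh [3.5  2.75] xy mm [ 464.3 -108.9]
top (342, 188, 366, 222) px [353.92 202.68] area 9.125 wh [3. 4.] xy mm [ 434.7 -102.7]
top (342, 188, 366, 222) px [347.36 204.12] area 3.9375 wh [2.25 4.75] xy mm [429.9 -82.4]
top (342, 188, 366, 222) px [351.1  208.49] area 2.9375 wh [4.25 2.5 ] xy mm [416.5 -94.1]
top (342, 188, 366, 222) px [350.45 213.86] area 6.375 wh [2.75 2.75] xy mm [399.9 -92.3]
top (342, 188, 366, 222) px [352.46 217.61] area 9.75 wh [9.5  5.25] xy mm [388.5 -98.6]
z15
top (342, 188, 366, 222) px [353.81 204.38] area 256.0625 wh [24. 34.] xy mm [ 431.7 -104.5]
top (342, 188, 366, 222) px [356.05 193.21] area 6.5625 wh [3.5  2.75] xy mm [ 467.2 -111.2]
top (342, 188, 366, 222) px [353.92 202.68] area 9.125 wh [3. 4.] xy mm [ 437.  -104.8]
top (342, 188, 366, 222) px [347.36 204.12] area 3.9375 wh [2.25 4.75] xy mm [432.1 -84.2]
top (342, 188, 366, 222) px [351.1  208.49] area 2.9375 wh [4.25 2.5 ] xy mm [418.5 -96.1]
top (342, 188, 366, 222) px [350.45 213.86] area 6.375 wh [2.75 2.75] xy mm [401.6 -94.3]
top (342, 188, 366, 222) px [352.46 217.61] area 9.75 wh [9.5  5.25] xy mm [ 390.  -100.7]
hub
top (376, 135, 396, 160) px [387.51 146.88] area 49.375 wh [9.5  9.25] xy mm [ 609.5 -204.2]
motor
top (236, 128, 266, 156) px [250.32 141.34] area 598.3125 wh [30. 28.] xy mm [622.3 223.9]
sp
top (322, 122, 340, 142) px [331.26 129.66] area 71.375 wh [11.   10.75] xy mm [665.3 -29.4]
sl
top (455, 172, 473, 190) px [463.71 179.35] area 68.125 wh [9.25 9.25] xy mm [ 508.5 -431.6]
```

View pics/t16z.png

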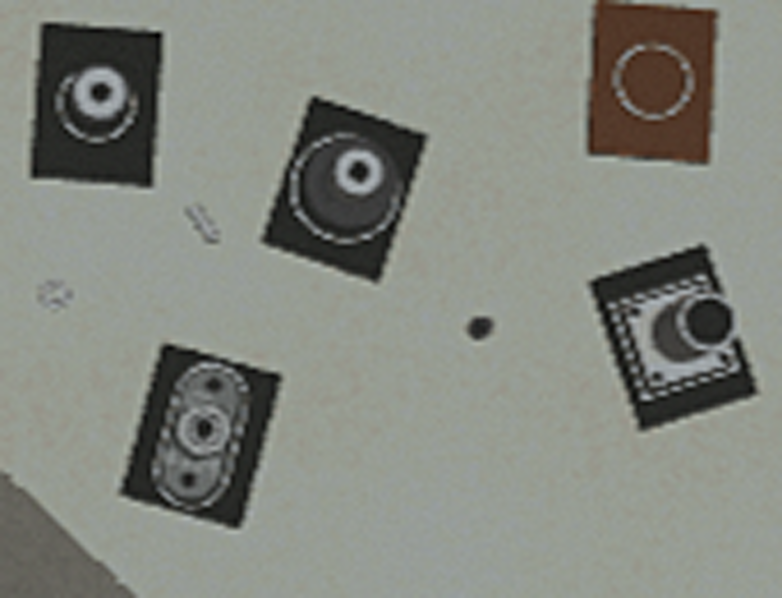

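View pics/be16.png

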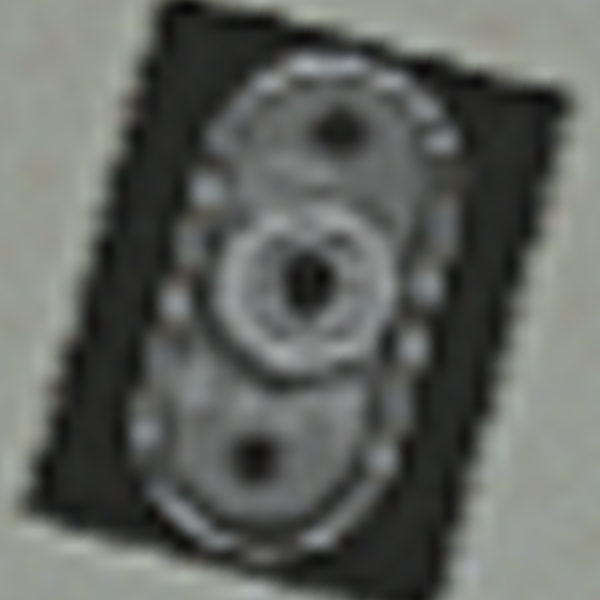

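View pics/side16.png

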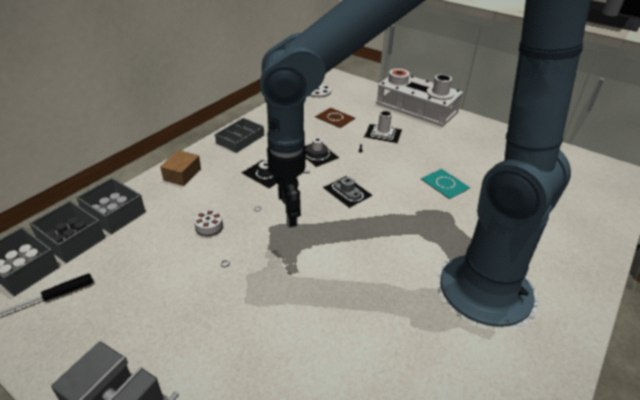

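The motor has not moved. All four parts are on their pads; the bearing is centred within 1 mm and 0.5°. The large pulley reads about 2.5 mm off, so I'll fit the circle itself to confirm before deciding.

```bash
python3 - <<'E'
from h import *
t0=cv2.imread('pics/top0.png')
for nm,c,R in(('large',(.608,-.202),37),('small',(.665,-.028),25.5)):
    w=rect('top',t0,c,.005,.05,5);g=cv2.GaussianBlur(cv2.cvtColor(w,cv2.COLOR_BGR2GRAY),(0,0),3)
    ys,xs=np.where(g>90);r=np.hypot(xs-250,ys-250)/5
    k=abs(r-R)<4; p=np.c_[xs[k],ys[k]].astype(np.float32)
    e=cv2.fitEllipse(p);print(nm,k.sum(),'centre',c[0]*1000+50-e[0][1]/5,c[1]*1000+50-e[0][0]/5,np.array(e[1])/5)
# disc edge: large pulley, z=.021 plane
t=cv2.imread('pics/top16.png');w=rect('top',t,(.608,-.202),.021,.055,5);g=cv2.cvtColor(w,cv2.COLOR_BGR2GRAY)
m=((g>52)&(g<90)).astype(np.uint8);m=cv2.morphologyEx(m,cv2.MORPH_OPEN,np.ones((15,15)))
N,l,st,ce=cv2.connectedComponentsWithStats(m);i=1+np.argmax(st[1:,4]);x,y,W,H,A=st[i];print(st[i],'disc bbox ctr',608+55-(y+H/2)/5,-202+55-(x+W/2)/5,W/5,H/5)
E
python3 go.py 608.3 -203.3 120 50
```

```text
large 14935 centre 608.5344177246094 -202.93618774414062 [73.28364868 74.46578369]
small 10032 centre 665.2140228271485 -28.188397216796872 [51.12776184 51.76416016]
[  132    98   335   326 48011] disc bbox ctr 610.8 -206.9 67.0 65.2
t 27.12 pos [399.  199.6 157.7] yaw 50.21 tilt [-0.0015 -0.0008] F [-0.6 -0.4 -0.2] gap mm 85.1 j7 -1.37
shift [-175.6  418.7   37.7] turn [-0.0007  0.0016  0.0036]
```

```bash
python3 -c "
from rig import robot
print(robot.close_job())"
```

```text
the job is handed in; nothing more can be done
None
```

I placed all four parts upright on their matching black pads, set each one down before letting go, and handed the job in at about 27 s of the 96 s. The gripper was open and clear of everything.

In the final top view:

| Part | Offset from drawing centre | Flange angle |
|---|---|---|
| Large pulley | about 1.6 mm | any yaw |
| Small pulley | about 1.3 mm | any yaw |
| Sleeve | about 0.9 mm | within about 1° |
| Bearing | about 1 mm | within about 0.5° |

The motor and the look-alike pads were left alone; the motor measures in the same place as at the start.

**Checks that disagreed:**
- **Large pulley:** one disc-edge check read about 4.6 mm off. I believe it picked up part of the white ring, because the hub, the robot's position when it let go and the disc edges read by eye all put it within about 2 mm.
- **Sleeve angle:** the final hole-by-hole readings were 16.1° and 18.3°, against about 18.4° for the pad.

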